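# Lay out the buffet: pack the snack dishes and stand up the menu sign

### The arm

A 6-joint arm with a two-finger parallel gripper is mounted at the origin on the work surface. World frame = base frame: x ahead of the robot, y to its left, z up, the work surface at z = 0. Lengths are in mm, angles in degrees, forces in N, time in s.
With the tool pointing down it reaches from about 350 to 975 mm from the base axis. Payload 7.1 kg.
Tool frame: the origin (TCP) lies at the very end of the fingers, on their centre line; the grasp point (between the pads) lies 19 mm behind it (robot.tcp_to_grasp is the distance from the TCP to the grasp point, in mm); x points along the fingers, z is the direction in which the jaws open and shut, and the axes are right-handed (so a half turn about x gives the same grasp; the last joint's range is limited). The gripper opens to 88 mm and grips with 3 to 60 N. Pads are 20 mm wide; open, the fingers measure 115 mm over their backs; the gripper's body (75 mm by 178 mm) begins 61 mm behind the grasp point.
Start: joints at [-72.078, 24.242, 93.386, -0, 62.372, -1.089], TCP at [203.608, -590.888, 222.675] pointing down, gripper open.
Joint ranges: [-172.04, 172.04], [-51.8, 120.97], [4.93, 147.93], [-75.15, 255.16], [6.16, 154.13], [-145.62, 145.62]. Speed limits (degrees/s): [136.94, 136.94, 172.46, 180, 180, 180].

### API

Orientations are given as a 3x3 rotation matrix whose columns are the frame's x, y, z axes.
In Python, from workcell import robot gives the robot as it stands. The module is installed in compiled form; this text tells all that it offers.
- The arm moves only by the tool drive_tool, never from a script. Its argument "targets" is a list of rows, each an object with "delta_pos": the shift along the world's x, y, z in cm, a list of three; "roll": the turn about the world's z in rad. A call has exactly 8 rows; each row is the pose to reach, as a shift and turn from the pose commanded when the call began; what a row does not reach only later rows make up. A row lasts 1/12 s, in which the tool goes at most 41.7 mm and 7.16 degrees, less where a joint would pass 70% of its speed; a pose out of reach is approached as far as the arm can. A call with a gripper value outside its range is refused whole. "grip" is the opening in per cent of the stroke, from 0 (shut) to 100 (fully open), set as the call begins (left out, the last holds). The fingers move at their own pace and stop on an object; "newtons" is the grip in N (left out, the last holds). Time passes only in rows, so rows that repeat a pose let the fingers close, or fill a call up. It gives the time, the measured TCP pose, the force and the opening at its end, in the units of the state.
- robot.read_state(): the state, without advancing time (a new reading comes with each control period).
- robot.grab_frame(name): name is "side" or "top" or "wrist"; returns (picture, depth): 384x512x3 uint8, red, green, blue; 384x512 float32, mm along the optical axis (not along the pixel's ray), 0 where there is no reading.
- robot.get_calibration(name): a dict with "vertical_fov" (degrees; the focal length in pixels is half the picture's height over the tangent of half this angle, whatever the lens; pixels are square), "cx", "cy" (the principal point, pixels), "k1" (the pictures are not rectified: a ray, as slopes to the right and down, at radius r is drawn at 1 + k1 r^2 times it, then the intrinsics apply), "extrinsics" (4x4, takes a point from world to camera coordinates); the wrist camera has in their place "hand_eye" (4x4, takes a point from camera to tool coordinates, whose origin is the TCP and whose axes are the tool frame's). Camera axes: x right, y down, z forward; pixel columns grow to the right and rows downward; lengths in mm; the calibration is good to about 2 mm. A picture is of the moment at which its call begins: read the wrist's pose just before it. get_calibration takes no time and is no camera call.
- robot.finish_job(): hands the job in, once; it reports no verdict.
The state is a dict: "clock": time; "q": joint angles; "dq": joint speeds; "tau": joint torques, N m; "tcp_pos": TCP position; "eef_rot": TCP orientation; "force": force on the tool from outside, world axes, zero at the start; "wrist_torque": the same for the moment, N m; "finger_gap": finger opening in mm.
Only numpy, scipy, OpenCV 4.12 (cv2) and the standard library are available. Lean on these libraries where they do the work, as an engineer would, in place of code of your own. Each camera call takes 0.05 s, during which the arm holds its last target. There are 200 camera calls.

### The job

Get the buffet table ready: lay all the covered snack dishes that are there in the steel tray, each flat on the tray's floor and none on top of another or on the rim. Fold the leg of the menu sign fully out while the sign is still on its wooden rest, then stand the sign on that leg in the middle of the dark mat, square to it, with the printed face to the guests (away from the robot). The dishes and the sign may be done in either order; leave the mug and the jar where they are.

Things in the scene. Friction and masses are not known exactly. Their poses are not given: they have to be found in the camera images.
- ell_a_grip (a point): lidded white porcelain dish, L-shaped: 76 x 76 x 22 mm less a 40 mm square corner. Wooden lift bar on the lid: 36 long (x), 10 thick (y), 24 high, over the centre of mass. This point: the bar's centre, 34 mm above the underside. From it the dish runs from -31.3 to +44.7 mm in x and y; the missing corner has x and y above +4.7. z up. 160 g. May be absent
- ell_b_grip (a point): lidded white porcelain dish, L-shaped: 76 x 76 x 22 mm less a 40 mm square corner. Wooden lift bar on the lid: 36 long (x), 10 thick (y), 24 high, over the centre of mass. This point: the bar's centre, 34 mm above the underside. From it the dish runs from -31.3 to +44.7 mm in x and y; the missing corner has x and y above +4.7. z up. 160 g. May be absent
- bar_a_grip (a point): lidded white porcelain dish, oblong 76 (x) x 36 (y) x 22 mm. Wooden lift bar on the middle of the lid: 36 long (x), 10 thick (y), 24 high. This point: the bar's centre, 34 mm above the underside, over the dish's middle. z up. 110 g. May be absent
- bar_b_grip (a point): lidded white porcelain dish, oblong 76 (x) x 36 (y) x 22 mm. Wooden lift bar on the middle of the lid: 36 long (x), 10 thick (y), 24 high. This point: the bar's centre, 34 mm above the underside, over the dish's middle. z up. 110 g. May be absent
- bar_c_grip (a point): lidded white porcelain dish, oblong 76 (x) x 36 (y) x 22 mm. Wooden lift bar on the middle of the lid: 36 long (x), 10 thick (y), 24 high. This point: the bar's centre, 34 mm above the underside, over the dish's middle. z up. 110 g. May be absent
- tray: low rectangular steel tray, fixed; inside 130 (x) x 170 (y) mm, floor 4 mm above the table, walls 5 mm thick with tops 14 mm above the table. Origin: table level under its middle. All five dishes fit with 5 to 6 mm gaps: the two L dishes interlocked as a 118 x 78 mm block across one end, the three oblong ones side by side along y
- mat: dark slate-like table mat, fixed, 150 (x) x 140 (y) x 4 mm. Origin: middle of its underside. Its x points towards the guests, roughly away from the robot
- rest: fixed wooden rest, 98 x 60 mm foot, holding the sign at the start: the sign leans 30 deg from upright, top away from the robot, face on a 36 mm wide back board, lower end on a ledge 22 mm above the table behind a 4.5 mm lip. Origin: table level under the middle of the sign's lower end. x points away from the robot
- sign: menu sign, dark wooden panel 64 wide (y), 150 high (z), 14 mm thick (x), 320 g, loose. Origin: middle of its lower end. z up the panel, +x the printed face, -x the back with the leg. Starts on the rest, face down and away from the robot. On its opened leg it leans back (top to the leg side) 0.40 rad from upright, on its lower back edge and the leg's foot, 87 mm apart
- sign_grip (a point): point in the middle of the sign's panel, 128 mm up from the lower end (64 mm wide, 14 mm thick there, clear of leg and rest at both side edges); axes as the sign's
- sign_base (a point): middle of the sign's lower back edge, on which it stands
- leg_hinge (a point): the leg's hinge, 16 mm behind the panel's middle plane, 108 mm up; the axis is the sign's y
- leg_foot (a point): centre of the rounded foot (radius 5 mm) of the leg: aluminium bar 22 wide (y), 10 mm thick, 98 mm from hinge to foot centre. Folded, it lies along the back with a 4 mm gap to the panel, foot 10 mm up from the lower end. Axes turn with the leg: z from foot to hinge, x towards the panel
- leg (a joint): opening angle of the sign's leg in rad: 0 folded flat to the back, 0.785 fully out against its stop (foot swung away from the back). Stiff hinge (0.05 N m): it stays where it is left
- mug: white mug, 76 mm wide, 90 mm high, a bystander; origin under its middle
- jar: jar, 70 mm wide, 110 mm high, a bystander; origin under its middle

How it is judged (in metres and radians):
On the way, in this order (a step that is already met when the one before it is completed fails the run):
1. the sign's leg is folded out while the sign is still on its rest (value of joint leg above 0.65 rad and distance between sign and rest below 0.035 m), for 0.2 s.
2. the sign stands on its leg on the mat, face to the guests (x of sign_base in the frame of mat between 0 and 0.075 m and y of sign_base in the frame of mat between -0.05 and 0.05 m and x of leg_foot in the frame of mat between -0.075 and 0 m and y of leg_foot in the frame of mat between -0.05 and 0.05 m and z of sign_base in the frame of mat below 0.009 m and z of leg_foot in the frame of mat below 0.015 m and height (world z) of sign_grip above 0.1 m and value of joint leg above 0.65 rad), for 0.2 s.
At the end, for the whole second after the job is handed in: Sign on its lower edge and leg foot, both on the mat (within 50 mm of its middle line, edge on the guests' half, foot on the robot's half), leg open over 0.65 rad; every dish present in the tray, flat on its floor (within 3 mm, tilt under 0.06 rad); all at rest (all of step 2 and linear speed of each of sign, ell_a, ell_b, bar_a, bar_b, bar_c below 0.02 m/s and x of ell_a_grip in the frame of tray between -0.065 and 0.065 m and y of ell_a_grip in the frame of tray between -0.085 and 0.085 m and z of each of ell_a_grip, ell_b_grip, bar_a_grip, bar_b_grip, bar_c_grip in the frame of tray below 0.041 m and angle between each of ell_a_grip, ell_b_grip, bar_a_grip, bar_b_grip, bar_c_grip's own z axis and vertical below 0.06 rad and x of ell_b_grip in the frame of tray between -0.065 and 0.065 m and y of ell_b_grip in the frame of tray between -0.085 and 0.085 m and x of bar_a_grip in the frame of tray between -0.065 and 0.065 m and y of bar_a_grip in the frame of tray between -0.085 and 0.085 m and x of bar_b_grip in the frame of tray between -0.065 and 0.065 m and y of bar_b_grip in the frame of tray between -0.085 and 0.085 m and x of bar_c_grip in the frame of tray between -0.065 and 0.065 m and y of bar_c_grip in the frame of tray between -0.085 and 0.085 m); the robot touches nothing.
It fails at once if the mug is pushed more than 30 mm (distance of mug from where it was at the start of the episode above 0.03 m).
It fails at once if the jar is pushed more than 30 mm (distance of jar from where it was at the start of the episode above 0.03 m).
Of ell_a, ell_b, bar_a, bar_b, bar_c only 3 to 5 are there at a start; the rules pass over those that are not, and their reading is None.
At some moment in a run one of ell_a, ell_b, bar_a, bar_b, bar_c may be knocked a few centimetres aside while the robot is not near it.
It also fails if it takes over 210 s, if anything falls off the work surface, if the arm or the gripper's body presses on something with over 40 N, if the wrist force passes 120 N, or if a joint passes its speed limit or range.

## Working session

There is one attempt and no reset: what is moved stays moved. The work goes in short steps, Python scripts to look and compute and a tool call to move; the robot and the scene stay as the last step left them, time stands still between calls to the robot, and variables do not carry over. Pictures are saved under pics/ and viewed, about 12 in all and at most 16, crops included, and the job is handed in when it is done.

Besides the shell and the picture viewer there is one more tool, called after "Request:" by a JSON object that holds its "fn" and its "kwargs". drive_tool: Moves the arm, as the interface text tells. Its arguments: {"type":"object","properties":{"targets":{"type":"array"},"grip":{"type":"number"},"newtons":{"type":"number"}},"required":["targets"]}

```bash
mkdir -p pics; cat > h.py <<'E'
import numpy as np, cv2
from workcell import robot
def cal(n, st=None):
    c=robot.get_calibration(n); f=192/np.tan(np.radians(c['vertical_fov'])/2)
    K=np.array([[f,0,c['cx']],[0,f,c['cy']],[0,0,1]]); k1=c['k1']
    if n=='wrist':
        st=st or robot.read_state(); T=np.eye(4); T[:3,:3]=st['eef_rot']; T[:3,3]=st['tcp_pos']
        C2W=T@np.array(c['hand_eye'])
    else: C2W=np.linalg.inv(np.array(c['extrinsics']))
    return K,np.array([k1,0,0,0,0.]),C2W
def rays(cl,uv):
    K,d,C=cl; p=cv2.undistortPoints(np.array(uv,float).reshape(-1,1,2),K,d).reshape(-1,2)
    return C[:3,3], np.c_[p,np.ones(len(p))]@C[:3,:3].T
def onz(cl,uv,z):
    o,r=rays(cl,uv); return o+r*((z-o[2])/r[:,2])[:,None]
def proj(cl,P):
    K,d,C=cl; W=np.linalg.inv(C); r,_=cv2.Rodrigues(W[:3,:3])
    return cv2.projectPoints(np.array(P,float).reshape(-1,1,3),r,W[:3,3],K,d)[0].reshape(-1,2)
def cloud(cl,dep):
    v,u=np.mgrid[0:384,0:512]; o,r=rays(cl,np.c_[u.ravel(),v.ravel()])
    return (o+r*dep.reshape(-1,1)).reshape(384,512,3)
def grab(n,fn=None):
    st=robot.read_state(); im,d=robot.grab_frame(n)
    if fn: cv2.imwrite('pics/'+fn,im[:,:,::-1])
    return cal(n,st),im,d,st
E
python3 - <<'E'
from h import *
np.set_printoptions(precision=2,suppress=True)
for n in ['top','side','wrist']:
    cl,im,d,st=grab(n,n+'0.png'); np.savez(n+'0.npz',im=im,d=d); print(n,cl[2],robot.get_calibration(n)['k1'],cl[0][0,0],d.min(),d.max())
print(st['eef_rot'],robot.tcp_to_grasp,st['force'])
E
```

```text
top [[  -0.02   -1.      0.09  512.76]
 [  -1.      0.02    0.02  -12.72]
 [  -0.02   -0.09   -1.   1071.49]
 [   0.      0.      0.      1.  ]] -0.03632910683357488 395.99096971045543 0.0 1927.7191
side [[ -0.89  -0.33   0.31 360.47]
 [ -0.46   0.63  -0.63 480.66]
 [  0.01  -0.7   -0.71 628.78]
 [  0.     0.     0.     1.  ]] -0.08164635782922211 355.1063787384263 0.0 2830.474
wrist [[   0.32   -0.91   -0.27  277.93]
 [  -0.95   -0.31   -0.09 -565.3 ]
 [  -0.      0.29   -0.96  383.59]
 [   0.      0.      0.      1.  ]] -0.02711115344813185 268.70406185233696 0.0 1444.341
[[-0.    0.95  0.33]
 [ 0.    0.33 -0.95]
 [-1.    0.   -0.  ]] 18.700000000000003 [ 0.25  0.19 -0.15]
```

View pics/top0.png

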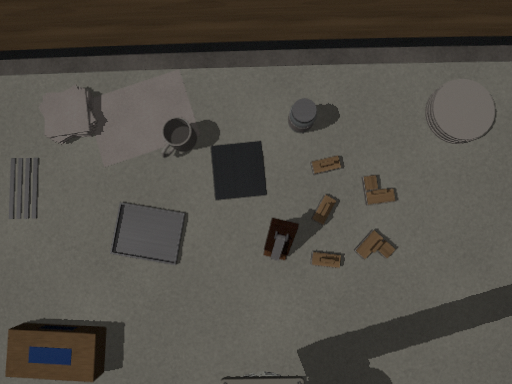

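View pics/side0.png

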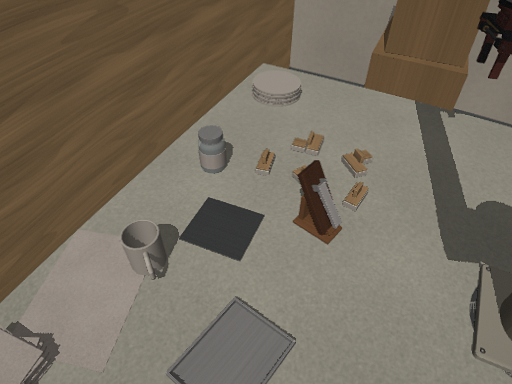

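Top view: tray at (150,233), mat (239,170), rest and sign (281,240). Bar dishes at (325,164), (324,208) and (326,259), L dishes at (378,190) and (375,244), so all five are present. The mug is at (178,133) and the jar at (303,113).

```bash
python3 - <<'E'
from h import *
np.set_printoptions(precision=1,suppress=True)
z=np.load('top0.npz'); im,d=z['im'],z['d']; cl=cal('top')
P=cloud(cl,d); hsv=cv2.cvtColor(im,cv2.COLOR_RGB2HSV)
def rects(m,zz,lo,hi,name):
    n,l,s,c=cv2.connectedComponentsWithStats(m.astype(np.uint8),connectivity=8)
    for i in range(1,n):
        if lo<s[i,4]<hi:
            uv=np.argwhere(l==i)[:,::-1]; w=onz(cl,uv,zz)[:,:2].astype(np.float32); r=cv2.minAreaRect(w)
            print(name,s[i],c[i],'z',np.percentile(P[l==i][:,2],[5,50,95]),np.array(r[0]),np.array(r[1]),round(r[2],1))
wood=(hsv[:,:,0]<20)&(hsv[:,:,1]>90)&(hsv[:,:,2]>60); wood[:70]=0; wood[320:,:120]=0
rects(wood,24,60,2000,'wood')
dark=(hsv[:,:,2]<60)&(hsv[:,:,1]<80)&(P[:,:,2]<15); dark[:130]=0;dark[280:]=0
rects(dark,4,1500,5000,'mat')
for p in [(178,133),(303,113),(400,60),(400,300),(100,200),(250,250)]: print(p,P[p[1],p[0]])
cr=cv2.resize(im[135:275,105:415],None,fx=2.55,fy=2.55,interpolation=cv2.INTER_CUBIC)
cv2.imwrite('pics/topcrop.png',np.clip(cr.astype(float)*1.6,0,255).astype(np.uint8)[:,:,::-1])
E
```

```text
wood [312 156  29  17 286] [325.8 164.1] z [18.8 23.1 47.2] [ 663.  -181.6] [31.2 70.7] 12.8
wood [364 176  31  28 491] [376.9 191.5] z [18.7 22.1 45.8] [ 595.1 -318.8] [71.8 72.4] 5.5
wood [316 195  20  21 184] [324.7 204.9] z [19.  23.2 47.4] [ 552.7 -174.6] [29.8 54.5] 54.6
wood [356 230  39  28 505] [374.7 245.7] z [19.3 22.4 46.3] [ 435.5 -301.5] [73.7 71.6] 46.3
wood [312 252  29  15 297] [325.3 259.4] z [19.  22.6 47.2] [ 413.1 -171.9] [72.2 31.4] 82.5
mat [ 175  130   92   70 3208] [233.4 165.9] z [-0.4  4.2  7.8] [676.1 105.2] [196.3 240. ] 3.8
(178, 133) [762.  218.3   6.8]
(303, 113) [ 779.4 -115.2  112.3]
(400, 60) [1267.4 -678.3 -752.5]
(400, 300) [ 299.3 -368.2   -0.9]
(100, 200) [582.2 435.4   3. ]
(250, 250) [439.4  26.5   1.7]
```

View pics/topcrop.png

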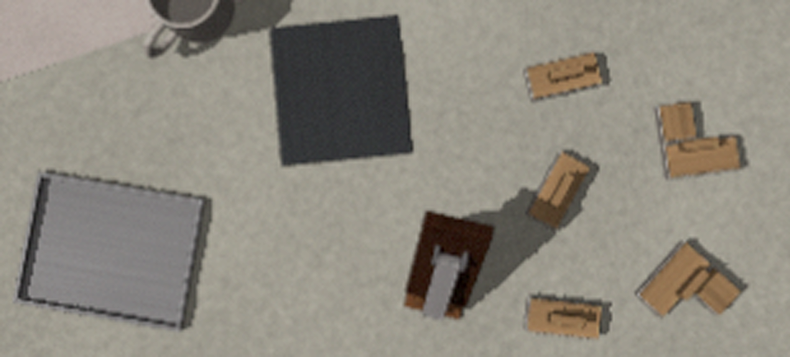

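The crop shows the sign's leg running from foot (435,315) to hinge (453,252), panel edges (430,212) to (492,228), the mat corners and the tray clearly.

```bash
python3 - <<'E'
from h import *
np.set_printoptions(precision=1,suppress=True)
cl=cal('top'); f=lambda L: np.array(L)/2.55+[105,135]
def quad(L,z,n):
    w=onz(cl,f(L),z)[:,:2]; e=np.roll(w,-1,0)-w
    print(n,w.mean(0),w.tolist(),np.linalg.norm(e,axis=1),np.degrees(np.arctan2(e[:,1],e[:,0])))
quad([(272,30),(399,16),(412,152),(282,165)],4,'mat')
quad([(42,172),(210,198),(184,328),(18,298)],14,'tray')
z=np.load('top0.npz'); im,d=z['im'],z['d']; P=cloud(cl,d)
c=P[210:265,260:302].reshape(-1,3); 
hsv=cv2.cvtColor(im,cv2.COLOR_RGB2HSV)[210:265,260:302].reshape(-1,3)
leg=(hsv[:,1]<60)&(c[:,2]>40)&(hsv[:,2]>60); q=c[leg]; print('leg',leg.sum(),q.mean(0)); 
u,s,v=np.linalg.svd(q-q.mean(0)); print(v[0],s, q[q[:,2].argsort()][[0,5,-5,-1]])
pan=(hsv[:,1]>90)&(hsv[:,2]<70)&(c[:,2]>40); q=c[pan]; print('pan',pan.sum(),q.mean(0)); u,s,v=np.linalg.svd(q-q.mean(0)); print(v[2],s/np.sqrt(pan.sum()))
r=cv2.minAreaRect(q[:,:2].astype(np.float32)); print(r, q[:,2].max(),q[:,2].min())
E
```

```text
mat [654.5  52.8] [[721.6304191789515, 126.0697194405431], [733.356654485389, -10.751986909033885], [586.8469354917794, -21.23434303055322], [576.1121897097087, 116.96781868060741]] [137.3 146.9 138.6 145.8] [ -85.1 -175.9   94.4    3.6]
tray [491.4 295. ] [[573.6102609826735, 371.4226712984473], [542.4564926178433, 192.09495502825982], [407.85421415235436, 220.26878680098085], [441.58648651816935, 396.07187543465835]] [182.  137.5 179.  134.3] [-99.9 168.2  79.1 -10.6]
leg 232 [455.1 -42.3 131.5]
[-0.1 -0.  -1. ] [2912.3  272.5  127.6] [[ 449.1  -11.2   41.6]
 [ 418.4  -38.6   46.6]
 [ 512.8  -12.7 1071.5]
 [ 512.8  -12.7 1071.5]]
pan 569 [486.1 -53.  120.4]
[-1.   0.   0.3] [55.3 20.1 15.4]
((479.77740478515625, -44.160858154296875), (77.05420684814453, 77.62671661376953), 75.89610290527344) 1071.491122824513 40.31514922232577
```

Request:
{"fn": "drive_tool", "kwargs": {"targets": [{"delta_pos": [2, 4, 2], "roll": 0.1}, {"delta_pos": [4, 8, 5], "roll": 0.2}, {"delta_pos": [6, 12, 8], "roll": 0.3}, {"delta_pos": [8, 16, 10], "roll": 0.4}, {"delta_pos": [10, 20, 10], "roll": 0.5}, {"delta_pos": [12, 24, 10], "roll": 0.6}, {"delta_pos": [13, 28, 10], "roll": 0.7}, {"delta_pos": [13, 31, 10], "roll": 0.8}], "grip": 100}}

```text
clock: 0.82
tcp_pos: [328.9, -306.8, 322.3]
eef_rot: [[0.001, 0.421, 0.907], [-0.001, 0.907, -0.421], [-1.0, -0.0, 0.001]]
force: [1.2, 0.1, 0.6]
finger_gap: 87.6
```

Request:
{"fn": "drive_tool", "kwargs": {"targets": [{"delta_pos": [2, 4, 0], "roll": 0.12}, {"delta_pos": [4, 8, 0], "roll": 0.24}, {"delta_pos": [6, 12, 0], "roll": 0.36}, {"delta_pos": [8, 16, 0], "roll": 0.48}, {"delta_pos": [8, 20, 0], "roll": 0.6}, {"delta_pos": [8, 24, 0], "roll": 0.72}, {"delta_pos": [8, 26, 0], "roll": 0.84}, {"delta_pos": [8, 26, 0], "roll": 0.96}]}}

```text
clock: 1.48
tcp_pos: [407.4, -44.2, 321.7]
eef_rot: [[-0.0, -0.507, 0.862], [0.001, 0.862, 0.507], [-1.0, 0.001, 0.0]]
force: [-1.1, -0.3, -1.1]
finger_gap: 87.5
```

Request:
{"fn": "drive_tool", "kwargs": {"targets": [{"delta_pos": [0, 0, 0], "roll": 0.12}, {"delta_pos": [0, 0, -1], "roll": 0.24}, {"delta_pos": [0, 0, -2], "roll": 0.36}, {"delta_pos": [0, 0, -3], "roll": 0.48}, {"delta_pos": [0, 0, -4], "roll": 0.6}, {"delta_pos": [0, 0, -4], "roll": 0.72}, {"delta_pos": [0, 0, -4], "roll": 0.8}, {"delta_pos": [0, 0, -4], "roll": 0.8}]}}

```text
clock: 2.15
tcp_pos: [407.6, -48.2, 281.5]
eef_rot: [[-0.001, -0.97, 0.244], [0.0, 0.244, 0.97], [-1.0, 0.001, -0.0]]
force: [-0.2, 0.2, 0.6]
finger_gap: 87.6
```

```bash
python3 - <<'E'
from h import *
cl,im,d,st=grab('wrist','w1.png'); np.savez('w1.npz',im=im,d=d,C=cl[2]); print(st['tcp_pos'],st['eef_rot'],st['q'],st['clock'])
E
```

```text
[407.62024696 -48.23088427 281.46887123] [[-8.19964987e-04 -9.69663254e-01  2.44443246e-01]
 [ 9.75962754e-05  2.44443250e-01  9.69663595e-01]
 [-9.99999659e-01  8.18946948e-04 -1.05799384e-04]] [-8.40835752e+00  1.03377505e+00  1.15262313e+02 -1.49193525e-03
  6.37512055e+01 -8.42587609e+01] 2.15
```

View pics/w1.png

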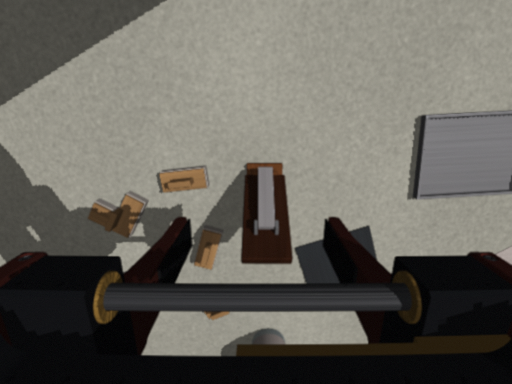

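Wrist view (image right = +y, down = +x): leg from foot (266,165) to hinge (266,228), panel's upper edge (243,262) to (291,261). The bar dish at (208,247) is close beside the panel.

```bash
python3 - <<'E'
from h import *
np.set_printoptions(precision=1,suppress=True)
z=np.load('w1.npz'); im,d=z['im'],z['d']; K,D,_=cal('wrist'); cl=(K,D,z['C'])
cr=cv2.resize(im[150:280,190:330],None,fx=4,fy=4,interpolation=cv2.INTER_CUBIC)
cv2.imwrite('pics/w1c.png',np.clip(cr.astype(float)*1.8,0,255).astype(np.uint8)[:,:,::-1])
t=onz(cl,[(243,262),(291,261)],155); print('top edge',t, np.linalg.norm(t[1]-t[0]), np.degrees(np.arctan2(*(t[1]-t[0])[[1,0]])))
print('foot',onz(cl,[(266,168)],45),'hinge',onz(cl,[(266,228)],125))
for s in [(266,175),(266,190),(266,205),(266,218),(250,240),(284,240),(266,250),(250,200)]: 
    k=d[s[1]-2:s[1]+3,s[0]-2:s[0]+3]; k=np.median(k[k>0]); o,r=rays(cl,[s]); print(s,o+r*k)
E
```

```text
top edge [[501.5 -90.7 155. ]
 [514.6 -33.5 155. ]] 58.70915239129737 77.168343836472
foot [[418.8 -38.2  45. ]] hinge [[478.1 -55.1 125. ]]
(266, 175) [[426.4 -40.4  57. ]]
(266, 190) [[441.7 -44.9  80.4]]
(266, 205) [[456.  -49.  101.1]]
(266, 218) [[467.6 -52.3 117.5]]
(250, 240) [[486.6 -78.6 131.3]]
(284, 240) [[497.7 -36.1 130.5]]
(266, 250) [[498.6 -60.7 143.9]]
(250, 200) [[453.2 -71.4  72.8]]
```

View pics/w1c.png

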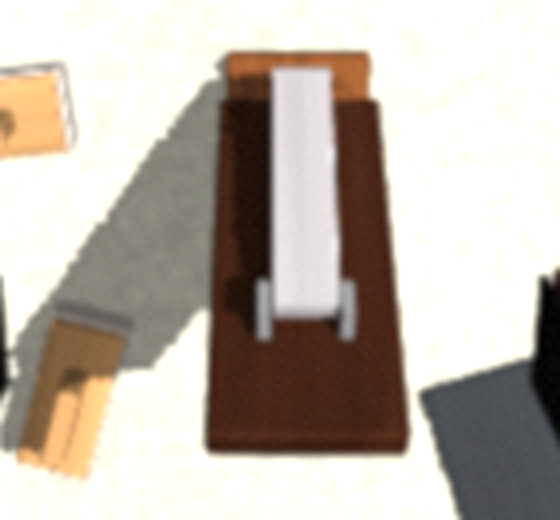

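Request:
{"fn": "drive_tool", "kwargs": {"targets": [{"delta_pos": [0, 0.3, -3], "roll": 0}, {"delta_pos": [0, 0.8, -6], "roll": 0}, {"delta_pos": [0, 0.8, -9], "roll": 0}, {"delta_pos": [0, 0.8, -12], "roll": 0}, {"delta_pos": [0, 0.8, -15], "roll": 0}, {"delta_pos": [0, 0.8, -18], "roll": 0}, {"delta_pos": [0, 0.8, -20], "roll": 0}, {"delta_pos": [0, 0.8, -20], "roll": 0}], "grip": 50}}

```text
clock: 2.87
tcp_pos: [405.5, -40.0, 78.9]
eef_rot: [[-0.006, -0.968, 0.25], [0.001, 0.25, 0.968], [-1.0, 0.006, -0.001]]
force: [-1.4, 1.2, -0.4]
finger_gap: 44.2
```

```bash
python3 - <<'E'
from h import *
cl,im,d,st=grab('wrist'); print(st['tcp_pos'],st['force'])
a=cv2.resize(im,(640,480)); s=cv2.resize(grab('side')[1][120:260,250:390],(480,480),interpolation=cv2.INTER_CUBIC)
o=cv2.resize(np.hstack([a,s]),(800,343)); cv2.imwrite('pics/w2.png',np.clip(o*1.6,0,255).astype(np.uint8)[:,:,::-1])
E
```

```text
[405.50446414 -39.99459372  78.85425345] [-1.42818135  1.19285388 -0.4283574 ]
```

View pics/w2.png

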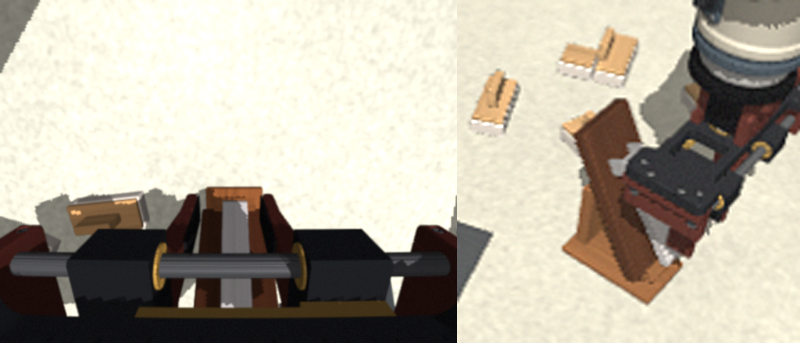

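The leg is centred between the fingers in the wrist view (leg at x≈235, fingers 195 and 268). I descend, close on it and swing it out.

Request:
{"fn": "drive_tool", "kwargs": {"targets": [{"delta_pos": [0, 0, -1], "roll": 0}, {"delta_pos": [0, 0, -2], "roll": 0}, {"delta_pos": [0, 0, -3], "roll": 0}, {"delta_pos": [0, 0, -4.1], "roll": 0}, {"delta_pos": [0.4, -0.1, -4.3], "roll": 0}, {"delta_pos": [0.8, -0.2, -4.3], "roll": 0}, {"delta_pos": [1.2, -0.3, -4.3], "roll": 0}, {"delta_pos": [1.2, -0.3, -4.3], "roll": 0}]}}

```text
clock: 3.63
tcp_pos: [422.3, -43.7, 40.0]
eef_rot: [[0.004, -0.969, 0.248], [-0.0, 0.248, 0.969], [-1.0, -0.004, 0.0]]
force: [0.1, -0.3, -0.4]
finger_gap: 43.7
```

Request:
{"fn": "drive_tool", "kwargs": {"targets": [{"delta_pos": [0, 0, 0], "roll": 0}, {"delta_pos": [0, 0, 0], "roll": 0}, {"delta_pos": [0, 0, 0], "roll": 0}, {"delta_pos": [0, 0, 0], "roll": 0}, {"delta_pos": [0, 0, 0], "roll": 0}, {"delta_pos": [0, 0, 0], "roll": 0}, {"delta_pos": [0, 0, 0], "roll": 0}, {"delta_pos": [0, 0, 0], "roll": 0}], "grip": 0, "newtons": 6}}

```text
clock: 4.3
tcp_pos: [420.1, -43.0, 38.9]
eef_rot: [[0.0, -0.969, 0.247], [0.0, 0.247, 0.969], [-1.0, -0.0, 0.0]]
force: [0.6, 5.3, 1.3]
finger_gap: 22.3
```

Request:
{"fn": "drive_tool", "kwargs": {"targets": [{"delta_pos": [-0.35, 0.2, 0.22], "roll": 0}, {"delta_pos": [-0.74, 0.3, 0.49], "roll": 0}, {"delta_pos": [-1.1, 0.4, 0.8], "roll": 0}, {"delta_pos": [-1.52, 0.5, 1.16], "roll": 0}, {"delta_pos": [-1.87, 0.58, 1.52], "roll": 0}, {"delta_pos": [-2.22, 0.67, 1.92], "roll": 0}, {"delta_pos": [-2.53, 0.75, 2.34], "roll": 0}, {"delta_pos": [-2.83, 0.82, 2.76], "roll": 0}]}}

```text
clock: 4.97
tcp_pos: [391.2, -35.0, 66.9]
eef_rot: [[0.0, -0.969, 0.247], [-0.0, 0.247, 0.969], [-1.0, -0.0, -0.0]]
force: [2.5, -1.4, -0.0]
finger_gap: 22.0
```

Request:
{"fn": "drive_tool", "kwargs": {"targets": [{"delta_pos": [-0.25, 0.06, 0.46], "roll": 0}, {"delta_pos": [-0.5, 0.12, 0.92], "roll": 0}, {"delta_pos": [-0.67, 0.16, 1.34], "roll": 0}, {"delta_pos": [-0.84, 0.2, 1.75], "roll": 0}, {"delta_pos": [-0.95, 0.23, 2.1], "roll": 0}, {"delta_pos": [-1.06, 0.26, 2.46], "roll": 0}, {"delta_pos": [-1.1, 0.27, 2.7], "roll": 0}, {"delta_pos": [-1.1, 0.27, 2.7], "roll": 0}]}}

```text
clock: 5.63
tcp_pos: [380.2, -32.3, 93.7]
eef_rot: [[-0.001, -0.969, 0.247], [0.0, 0.247, 0.969], [-1.0, 0.001, -0.0]]
force: [0.0, 0.2, -0.3]
finger_gap: 21.8
```

```bash
python3 - <<'E'
from h import *
cl,im,d,st=grab('wrist'); print(st['tcp_pos'],st['force'],st['finger_gap'])
a=cv2.resize(im,(640,480)); s=cv2.resize(grab('side')[1][120:260,250:390],(480,480),interpolation=cv2.INTER_CUBIC)
o=cv2.resize(np.hstack([a,s]),(800,343)); cv2.imwrite('pics/w3.png',np.clip(o*1.6,0,255).astype(np.uint8)[:,:,::-1])
E
```

```text
[380.16301128 -32.27851164  93.67212473] [ 0.01170483  0.21347173 -0.31429434] 21.778456028799518
```

View pics/w3.png

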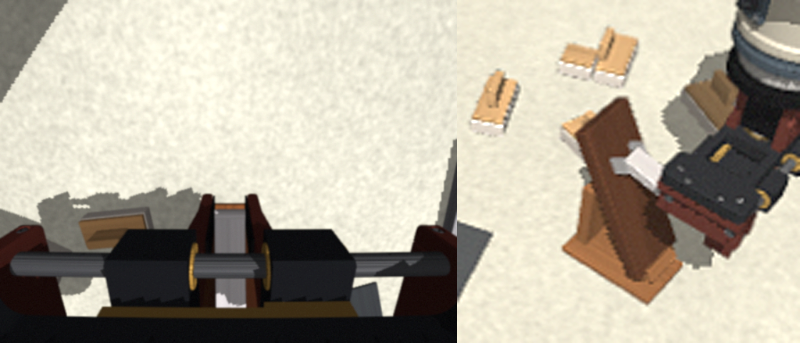

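Leg is nearly out; I push gently to the stop with minimum grip.

Request:
{"fn": "drive_tool", "kwargs": {"targets": [{"delta_pos": [0, 0, 0], "roll": 0}, {"delta_pos": [0, 0, 0], "roll": 0}, {"delta_pos": [0, 0, 0.1], "roll": 0}, {"delta_pos": [-0.05, 0, 0.2], "roll": 0}, {"delta_pos": [-0.1, 0.02, 0.3], "roll": 0}, {"delta_pos": [-0.1, 0.02, 0.4], "roll": 0}, {"delta_pos": [-0.1, 0.02, 0.5], "roll": 0}, {"delta_pos": [-0.1, 0.02, 0.5], "roll": 0}], "newtons": 3}}

```text
clock: 6.4
tcp_pos: [379.4, -32.1, 98.5]
eef_rot: [[-0.0, -0.969, 0.247], [0.0, 0.247, 0.969], [-1.0, 0.0, -0.0]]
force: [-0.1, 2.2, -3.8]
finger_gap: 22.1
```

Request:
{"fn": "drive_tool", "kwargs": {"targets": [{"delta_pos": [0, 0, 0.1], "roll": 0}, {"delta_pos": [0, 0, 0.2], "roll": 0}, {"delta_pos": [0, 0, 0.3], "roll": 0}, {"delta_pos": [0, 0, 0.4], "roll": 0}, {"delta_pos": [0, 0, 0.5], "roll": 0}, {"delta_pos": [0, 0, 0.5], "roll": 0}, {"delta_pos": [0, 0, 0.5], "roll": 0}, {"delta_pos": [0, 0, 0.5], "roll": 0}]}}

```text
clock: 7.07
tcp_pos: [379.5, -32.2, 103.4]
eef_rot: [[-0.0, -0.969, 0.247], [0.0, 0.247, 0.969], [-1.0, 0.0, -0.0]]
force: [-1.0, 1.5, -2.0]
finger_gap: 22.1
```

Request:
{"fn": "drive_tool", "kwargs": {"targets": [{"delta_pos": [0, 0, 0.1], "roll": 0}, {"delta_pos": [0, 0, 0.2], "roll": 0}, {"delta_pos": [0, 0, 0.3], "roll": 0}, {"delta_pos": [0, 0, 0.4], "roll": 0}, {"delta_pos": [0, 0, 0.5], "roll": 0}, {"delta_pos": [0, 0, 0.5], "roll": 0}, {"delta_pos": [0, 0, 0.5], "roll": 0}, {"delta_pos": [0, 0, 0.5], "roll": 0}]}}

```text
clock: 7.73
tcp_pos: [379.8, -32.2, 108.5]
eef_rot: [[0.0, -0.969, 0.247], [-0.0, 0.247, 0.969], [-1.0, -0.0, 0.0]]
force: [0.1, 0.8, 0.7]
finger_gap: 0.5
```

Request:
{"fn": "drive_tool", "kwargs": {"targets": [{"delta_pos": [-0.5, 0.1, 2], "roll": 0}, {"delta_pos": [-0.5, 0.1, 5], "roll": 0}, {"delta_pos": [-0.5, 0, 8], "roll": 0}, {"delta_pos": [0, -0.5, 11], "roll": 0}, {"delta_pos": [1, -1, 14], "roll": 0}, {"delta_pos": [2, -1.6, 17], "roll": 0}, {"delta_pos": [2.8, -1.6, 17.5], "roll": 0}, {"delta_pos": [2.8, -1.6, 17.5], "roll": 0}], "grip": 100}}

```text
clock: 8.4
tcp_pos: [410.2, -48.6, 285.4]
eef_rot: [[0.006, -0.969, 0.248], [-0.001, 0.248, 0.969], [-1.0, -0.006, 0.001]]
force: [-0.1, -0.3, -0.2]
finger_gap: 50.3
```

```bash
python3 - <<'E'
from h import *
np.set_printoptions(precision=1,suppress=True)
cl,im,d,st=grab('wrist'); print(st['tcp_pos'],st['force'],st['finger_gap']); np.savez('w4.npz',im=im,d=d,C=cl[2])
s=grab('side')[1][110:260,240:400]
o=np.hstack([cv2.resize(im[130:290,170:350],(450,400),interpolation=cv2.INTER_CUBIC),cv2.resize(s,(350,400),interpolation=cv2.INTER_CUBIC)]); cv2.imwrite('pics/w4.png',np.clip(o*1.6,0,255).astype(np.uint8)[:,:,::-1])
E
```

```text
[410.2 -48.6 285.4] [-0.1 -0.3 -0.2] 50.339493289128825
```

View pics/w4.png

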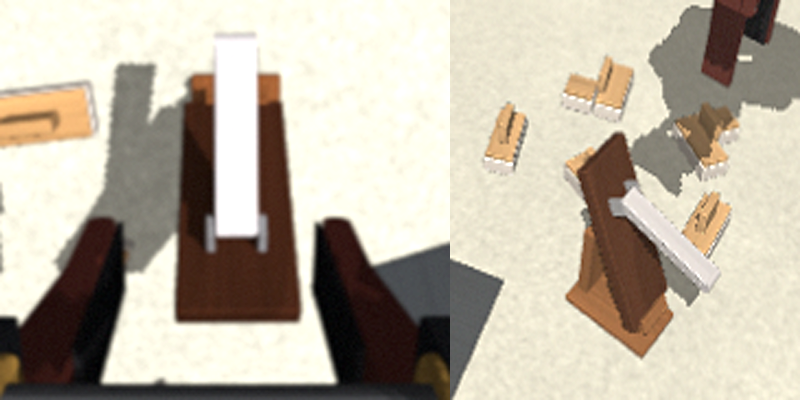

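Leg is fully out and the sign is still on its rest (panel's upper edge at crop (177,318)–(299,317)).

```bash
python3 - <<'E'
from h import *
np.set_printoptions(precision=1,suppress=True)
z=np.load('w4.npz'); im,d=z['im'],z['d']; K,D,_=cal('wrist'); cl=(K,D,z['C'])
t=onz(cl,[(240.8,257.2),(289.6,256.8)],155); print(t,t.mean(0),np.linalg.norm(t[1]-t[0]),np.degrees(np.arctan2(*(t[1]-t[0])[[1,0]])))
P=cloud(cl,d)
for s in [(248,235),(282,235),(248,245),(282,245),(265,250)]: 
    k=P[s[1]-2:s[1]+3,s[0]-2:s[0]+3].reshape(-1,3); print(s,np.median(k,0))
print(np.median(P[142:147,262:267].reshape(-1,3),0),'foot', np.median(P[200:205,262:267].reshape(-1,3),0))
E
```

```text
[[500.3 -93.3 155. ]
 [514.7 -34.8 155. ]] [507.5 -64.1 155. ] 60.28828977149247 76.13258431259194
(248, 235) [485.5 -80.9 129.4]
(282, 235) [496.  -38.  130.1]
(248, 245) [493.  -82.6 142.1]
(282, 245) [503.4 -40.7 142.4]
(265, 250) [501.8 -62.6 148.7]
[382.  -32.8 100.5] foot [449.2 -50.3 121. ]
```

Request:
{"fn": "drive_tool", "kwargs": {"targets": [{"delta_pos": [3, -0.4, 0], "roll": 0}, {"delta_pos": [6, -0.9, 0], "roll": 0}, {"delta_pos": [9.2, -1.4, -2], "roll": 0}, {"delta_pos": [9.2, -1.4, -5], "roll": 0}, {"delta_pos": [9.2, -1.4, -8], "roll": 0}, {"delta_pos": [9.2, -1.4, -10], "roll": 0}, {"delta_pos": [9.2, -1.4, -10], "roll": 0}, {"delta_pos": [9.2, -1.4, -10], "roll": 0}], "grip": 100}}

```text
clock: 9.17
tcp_pos: [497.4, -61.7, 181.2]
eef_rot: [[-0.006, -0.969, 0.247], [0.001, 0.247, 0.969], [-1.0, 0.006, -0.001]]
force: [0.4, -0.0, -0.4]
finger_gap: 87.8
```

Request:
{"fn": "drive_tool", "kwargs": {"targets": [{"delta_pos": [0, 0, -1.5], "roll": 0}, {"delta_pos": [0, 0, -3], "roll": 0}, {"delta_pos": [0, 0, -4.5], "roll": 0}, {"delta_pos": [0, 0, -6], "roll": 0}, {"delta_pos": [0, 0, -7], "roll": 0}, {"delta_pos": [0, 0, -7], "roll": 0}, {"delta_pos": [0, 0, -7], "roll": 0}, {"delta_pos": [0, 0, -7], "roll": 0}]}}

```text
clock: 9.83
tcp_pos: [500.3, -62.3, 114.4]
eef_rot: [[0.001, -0.969, 0.247], [-0.0, 0.247, 0.969], [-1.0, -0.001, 0.0]]
force: [0.3, 0.6, 1.1]
finger_gap: 88.0
```

Request:
{"fn": "drive_tool", "kwargs": {"targets": [{"delta_pos": [0, 0, 0], "roll": 0}, {"delta_pos": [0, 0, 0], "roll": 0}, {"delta_pos": [0, 0, 0], "roll": 0}, {"delta_pos": [0, 0, 0], "roll": 0}, {"delta_pos": [0, 0, 0], "roll": 0}, {"delta_pos": [0, 0, 0], "roll": 0}, {"delta_pos": [0, 0, 0], "roll": 0}, {"delta_pos": [0, 0, 0], "roll": 0}], "grip": 55, "newtons": 8}}

```text
clock: 10.5
tcp_pos: [499.9, -62.2, 113.7]
eef_rot: [[0.001, -0.969, 0.247], [-0.0, 0.247, 0.969], [-1.0, -0.001, 0.0]]
force: [-0.4, 0.8, 5.3]
finger_gap: 64.0
```

```bash
python3 - <<'E'
from h import *
cl,im,d,st=grab('wrist'); print(st['tcp_pos'],st['force'],st['finger_gap'])
s=grab('side')[1][90:260,230:410]
o=np.hstack([cv2.resize(im,(450,338)),cv2.resize(s,(350,338),interpolation=cv2.INTER_CUBIC)]); cv2.imwrite('pics/w5.png',np.clip(o*1.6,0,255).astype(np.uint8)[:,:,::-1])
E
```

```text
[499.92284217 -62.19613944 113.72100919] [-0.4382144   0.81619525  5.30471482] 63.99542785978915
```

View pics/w5.png

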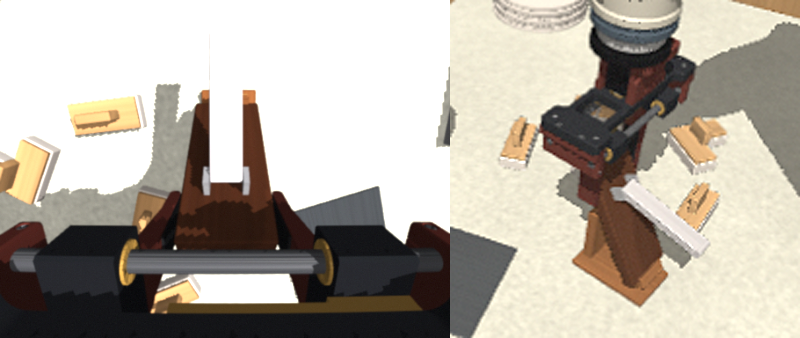

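Sign is gripped (gap 64.0 mm) with both fingers beside the panel. I firm up the grip and lift.

Request:
{"fn": "drive_tool", "kwargs": {"targets": [{"delta_pos": [0, 0, 0], "roll": 0}, {"delta_pos": [0, 0, 0], "roll": 0}, {"delta_pos": [0, 0, 0], "roll": 0}, {"delta_pos": [0, 0, 0.5], "roll": 0}, {"delta_pos": [0, 0, 1.2], "roll": 0}, {"delta_pos": [0, 0, 2], "roll": 0}, {"delta_pos": [0, 0, 3], "roll": 0}, {"delta_pos": [0, 0, 4], "roll": 0}], "newtons": 25}}

```text
clock: 11.27
tcp_pos: [499.3, -62.2, 154.3]
eef_rot: [[-0.001, -0.969, 0.247], [0.0, 0.247, 0.969], [-1.0, 0.001, -0.0]]
force: [0.4, 0.0, -2.8]
finger_gap: 63.6
```

Request:
{"fn": "drive_tool", "kwargs": {"targets": [{"delta_pos": [0, 0, 1], "roll": 0}, {"delta_pos": [0, 0, 2], "roll": 0}, {"delta_pos": [0, 0, 3.5], "roll": 0}, {"delta_pos": [0, 0, 5], "roll": 0}, {"delta_pos": [0, 0, 6.5], "roll": 0}, {"delta_pos": [0, 0, 8], "roll": 0}, {"delta_pos": [0, 0, 9], "roll": 0}, {"delta_pos": [0, 0, 9], "roll": 0}]}}

```text
clock: 11.93
tcp_pos: [500.9, -62.4, 246.1]
eef_rot: [[0.004, -0.969, 0.247], [-0.001, 0.247, 0.969], [-1.0, -0.004, 0.0]]
force: [-0.4, -0.3, -4.7]
finger_gap: 63.8
```

Request:
{"fn": "drive_tool", "kwargs": {"targets": [{"delta_pos": [1.5, 1, 0], "roll": 0.02}, {"delta_pos": [4, 2.5, 0], "roll": 0.06}, {"delta_pos": [7, 4.5, 0], "roll": 0.12}, {"delta_pos": [10, 6.5, 0], "roll": 0.18}, {"delta_pos": [13, 8.5, 0], "roll": 0.24}, {"delta_pos": [16, 10.5, 0], "roll": 0.29}, {"delta_pos": [17.6, 11.4, 0], "roll": 0.31}, {"delta_pos": [18.2, 11.7, 0], "roll": 0.318}]}}

```text
clock: 12.6
tcp_pos: [683.4, 56.8, 241.9]
eef_rot: [[-0.0, -0.997, -0.071], [0.0, -0.071, 0.997], [-1.0, 0.0, 0.0]]
force: [1.2, 0.4, -4.8]
finger_gap: 63.7
```

Request:
{"fn": "drive_tool", "kwargs": {"targets": [{"delta_pos": [0, 0, 0], "roll": 0}, {"delta_pos": [0, 0, 0], "roll": 0}, {"delta_pos": [0, 0, 0], "roll": 0}, {"delta_pos": [0, 0, 0], "roll": 0}, {"delta_pos": [0, 0, 0], "roll": 0}, {"delta_pos": [0, 0, 0], "roll": 0}, {"delta_pos": [0, 0, 0], "roll": 0}, {"delta_pos": [0, 0, 0], "roll": 0}], "newtons": 7}}

```text
clock: 13.27
tcp_pos: [681.5, 54.6, 243.6]
eef_rot: [[0.0, -0.998, -0.068], [-0.0, -0.068, 0.998], [-1.0, -0.0, -0.0]]
force: [-0.4, 0.2, -3.0]
finger_gap: 64.1
```

```bash
python3 - <<'E'
from h import *
cl,im,d,st=grab('wrist'); print(st['tcp_pos'],st['force'],st['finger_gap']); np.savez('w6.npz',im=im,d=d,C=cl[2])
s=grab('side')[1][40:300,90:390]
o=np.hstack([cv2.resize(im,(450,338)),cv2.resize(s,(350,338),interpolation=cv2.INTER_CUBIC)]); cv2.imwrite('pics/w6.png',np.clip(o*1.6,0,255).astype(np.uint8)[:,:,::-1])
E
```

```text
[681.49543419  54.58051964 243.63836651] [-0.38865463  0.15935047 -2.96500141] 64.08394527299912
```

View pics/w6.png

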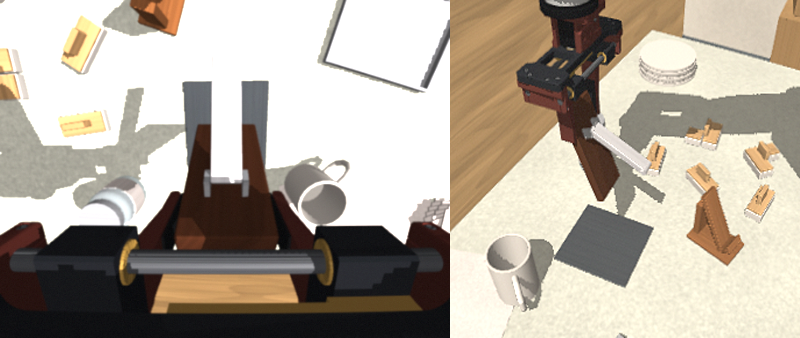

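Sign held above the mat, still leaning forward; I measure its lean from the wrist depth.

```bash
cat >> h.py <<'E'
def signpose(cl,im,d,box):
    """tilt (deg from upright, + = top away), yaw of the panel's back and its lower edge"""
    P=cloud(cl,d); h=cv2.cvtColor(im,cv2.COLOR_RGB2HSV); u0,v0,u1,v1=box
    m=np.zeros(d.shape,bool); m[v0:v1,u0:u1]=1; m&=(h[:,:,0]<15)&(h[:,:,1]>90)&(d>0)
    q=P[m]; 
    for _ in range(5):
        c=np.median(q,0); n=np.linalg.svd(q-q.mean(0),full_matrices=False)[2][2]; r=(q-q.mean(0))@n; q=q[abs(r)<max(2.5*np.std(r),1.5)]
    n=n*np.sign(-n[0]); 
    return dict(tilt=np.degrees(np.arcsin(n[2])),yaw=np.degrees(np.arctan2(-n[1],-n[0])),c=q.mean(0),n=len(q),lowest=q[q[:,2]<np.percentile(q[:,2],3)].mean(0),rms=np.std(r))
E
python3 - <<'E'
from h import *
np.set_printoptions(precision=1,suppress=True)
z=np.load('w6.npz'); im,d=z['im'],z['d']; K,D,_=cal('wrist'); cl=(K,D,z['C'])
print(signpose(cl,im,d,(205,140,310,270)))
P=cloud(cl,d)
def edge(px): print(px,np.median(P[px[1]-2:px[1]+3,px[0]-2:px[0]+3].reshape(-1,3),0))
for p in [(257,100),(257,190),(215,110),(300,110),(225,150),(295,150)]: edge(p)
E
```

```text
{'tilt': np.float64(19.77490052349446), 'yaw': np.float64(3.851804177980853), 'c': array([669.1,  53.2, 244.1]), 'n': 8374, 'lowest': array([636.4,  50.9, 153.4]), 'rms': np.float64(0.465760186502827)}
(257, 100) [597.2  48.2 222.6]
(257, 190) [650.4  51.8 247.5]
(215, 110) [609.5 -11.8   3.7]
(300, 110) [601.3 110.1   3.6]
(225, 150) [641.5  21.7 160.3]
(295, 150) [659.1 109.    3.6]
```

Request:
{"fn": "drive_tool", "kwargs": {"targets": [{"delta_pos": [1.5, 0.1, -2], "roll": 0.0}, {"delta_pos": [3, 0.2, -4], "roll": 0.0}, {"delta_pos": [4.5, 0.3, -6], "roll": 0}, {"delta_pos": [6.4, 0.5, -8], "roll": 0}, {"delta_pos": [6.4, 0.5, -10], "roll": 0}, {"delta_pos": [6.4, 0.5, -11.5], "roll": 0}, {"delta_pos": [6.4, 0.5, -12.3], "roll": 0}, {"delta_pos": [6.4, 0.5, -12.5], "roll": 0}], "newtons": 10}}

```text
clock: 14.03
tcp_pos: [744.0, 59.7, 116.2]
eef_rot: [[-0.004, -0.998, -0.068], [-0.0, -0.068, 0.998], [-1.0, 0.004, -0.0]]
force: [-0.8, 0.3, -4.2]
finger_gap: 64.0
```

Request:
{"fn": "drive_tool", "kwargs": {"targets": [{"delta_pos": [0, 0, -0.1], "roll": 0}, {"delta_pos": [0, 0, -0.2], "roll": 0}, {"delta_pos": [0, 0, -0.3], "roll": 0}, {"delta_pos": [0, 0, -0.4], "roll": 0}, {"delta_pos": [0, 0, -0.4], "roll": 0}, {"delta_pos": [0, 0, -0.4], "roll": 0}, {"delta_pos": [0, 0, -0.4], "roll": 0}, {"delta_pos": [0, 0, -0.4], "roll": 0}]}}

```text
clock: 14.7
tcp_pos: [745.7, 59.8, 114.7]
eef_rot: [[0.0, -0.998, -0.068], [-0.0, -0.068, 0.998], [-1.0, -0.0, -0.0]]
force: [-0.2, -0.4, -3.9]
finger_gap: 64.0
```

```bash
python3 - <<'E'
from h import *
np.set_printoptions(precision=1,suppress=True)
cl,im,d,st=grab('wrist'); print(st['tcp_pos'],st['force'],st['finger_gap'],signpose(cl,im,d,(205,140,310,270)))
E
```

```text
[745.7  59.8 114.7] [-0.2 -0.4 -3.9] 63.9694441728403 {'tilt': np.float64(15.963909796159585), 'yaw': np.float64(3.869062821927629), 'c': array([735.5,  58.5, 115.4]), 'n': 7818, 'lowest': array([708.6,  56.3,  21.1]), 'rms': np.float64(0.45981282984782557)}
```

Request:
{"fn": "drive_tool", "kwargs": {"targets": [{"delta_pos": [0, 0, -0.1], "roll": 0}, {"delta_pos": [0, 0, -0.2], "roll": 0}, {"delta_pos": [0, 0, -0.3], "roll": 0}, {"delta_pos": [0, 0, -0.4], "roll": 0}, {"delta_pos": [0, 0, -0.5], "roll": 0}, {"delta_pos": [0, 0, -0.5], "roll": 0}, {"delta_pos": [0, 0, -0.5], "roll": 0}, {"delta_pos": [0, 0, -0.5], "roll": 0}]}}

```text
clock: 15.42
tcp_pos: [747.6, 60.0, 111.7]
eef_rot: [[0.005, -0.998, -0.068], [0.0, -0.068, 0.998], [-1.0, -0.005, -0.0]]
force: [1.7, 0.3, 5.6]
finger_gap: 64.0
```

Request:
{"fn": "drive_tool", "kwargs": {"targets": [{"delta_pos": [0, 0, -0.1], "roll": 0}, {"delta_pos": [0, 0, -0.2], "roll": 0}, {"delta_pos": [0, 0, -0.3], "roll": 0}, {"delta_pos": [0, 0, -0.3], "roll": 0}, {"delta_pos": [0, 0, -0.3], "roll": 0}, {"delta_pos": [0, 0, -0.3], "roll": 0}, {"delta_pos": [0, 0, -0.3], "roll": 0}, {"delta_pos": [0, 0, -0.3], "roll": 0}]}}

```text
clock: 16.08
tcp_pos: [749.5, 60.1, 110.5]
eef_rot: [[0.009, -0.998, -0.068], [0.001, -0.068, 0.998], [-1.0, -0.009, -0.0]]
force: [3.4, 0.1, 11.0]
finger_gap: 63.6
```

Contact made. Now I swing the top back over the lower edge.

Request:
{"fn": "drive_tool", "kwargs": {"targets": [{"delta_pos": [-0.4, -0.03, 0.2], "roll": 0}, {"delta_pos": [-0.9, -0.06, 0.3], "roll": 0}, {"delta_pos": [-1.4, -0.1, 0.4], "roll": 0}, {"delta_pos": [-1.9, -0.13, 0.45], "roll": 0}, {"delta_pos": [-2.4, -0.16, 0.5], "roll": 0}, {"delta_pos": [-2.9, -0.2, 0.5], "roll": 0}, {"delta_pos": [-3.5, -0.24, 0.5], "roll": 0}, {"delta_pos": [-3.5, -0.24, 0.5], "roll": 0}], "newtons": 6}}

```text
clock: 16.75
tcp_pos: [709.1, 57.3, 111.5]
eef_rot: [[-0.002, -0.998, -0.068], [-0.0, -0.068, 0.998], [-1.0, 0.002, -0.0]]
force: [-1.1, 1.5, 5.7]
finger_gap: 64.0
```

```bash
python3 - <<'E'
from h import *
np.set_printoptions(precision=1,suppress=True)
cl,im,d,st=grab('wrist'); print(st['tcp_pos'],st['force'],st['finger_gap'],signpose(cl,im,d,(205,140,310,290)))
E
```

```text
[709.1  57.3 111.5] [-1.1  1.5  5.7] 63.95617594410122 {'tilt': np.float64(1.1944184661092496), 'yaw': np.float64(3.8766603828438564), 'c': array([706.9,  56.5, 118.7]), 'n': 5725, 'lowest': array([705.1,  55.5,  19.9]), 'rms': np.float64(0.6648117140505085)}
```

Request:
{"fn": "drive_tool", "kwargs": {"targets": [{"delta_pos": [-0.5, -0.03, 0.1], "roll": 0}, {"delta_pos": [-1.1, -0.07, 0.1], "roll": 0}, {"delta_pos": [-1.7, -0.11, 0.1], "roll": 0}, {"delta_pos": [-2.2, -0.15, 0.05], "roll": 0}, {"delta_pos": [-2.7, -0.18, 0.0], "roll": 0}, {"delta_pos": [-3.1, -0.2, -0.1], "roll": 0}, {"delta_pos": [-3.5, -0.24, -0.2], "roll": 0}, {"delta_pos": [-3.5, -0.24, -0.2], "roll": 0}]}}

```text
clock: 17.47
tcp_pos: [674.8, 55.0, 109.7]
eef_rot: [[-0.001, -0.998, -0.068], [-0.0, -0.068, 0.998], [-1.0, 0.001, 0.0]]
force: [-1.0, 0.8, 2.4]
finger_gap: 64.0
```

```bash
python3 - <<'E'
from h import *
np.set_printoptions(precision=1,suppress=True)
cl,im,d,st=grab('wrist'); print(st['tcp_pos'],st['force'],st['finger_gap'],signpose(cl,im,d,(205,140,310,290)))
s=grab('side')[1][40:300,90:390]
o=np.hstack([cv2.resize(im,(450,338)),cv2.resize(s,(350,338),interpolation=cv2.INTER_CUBIC)]); cv2.imwrite('pics/w7.png',np.clip(o*1.6,0,255).astype(np.uint8)[:,:,::-1])
E
```

```text
[674.8  55.  109.7] [-1.   0.8  2.4] 64.0098367823073 {'tilt': np.float64(-8.494409628554598), 'yaw': np.float64(3.8742645248134897), 'c': array([676.5,  54.4, 130.7]), 'n': 5287, 'lowest': array([695.5,  54.6,  25.8]), 'rms': np.float64(3.0351711979504694)}
```

View pics/w7.png

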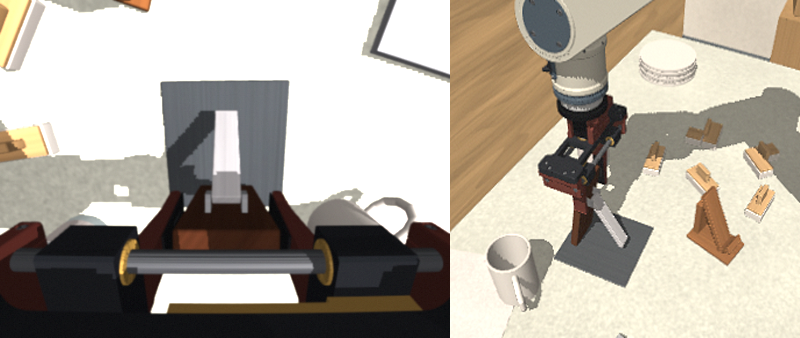

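Sign stands with the foot just above the mat, square to it. Continue the tilt to foot contact.

Request:
{"fn": "drive_tool", "kwargs": {"targets": [{"delta_pos": [-0.3, -0.02, -0.08], "roll": 0}, {"delta_pos": [-0.6, -0.04, -0.15], "roll": 0}, {"delta_pos": [-0.9, -0.06, -0.25], "roll": 0}, {"delta_pos": [-1.2, -0.08, -0.35], "roll": 0}, {"delta_pos": [-1.4, -0.1, -0.42], "roll": 0}, {"delta_pos": [-1.4, -0.1, -0.42], "roll": 0}, {"delta_pos": [-1.4, -0.1, -0.42], "roll": 0}, {"delta_pos": [-1.4, -0.1, -0.42], "roll": 0}], "newtons": 4}}

```text
clock: 18.23
tcp_pos: [661.3, 54.0, 104.9]
eef_rot: [[-0.001, -0.998, -0.068], [-0.0, -0.068, 0.998], [-1.0, 0.001, 0.0]]
force: [-1.9, 0.0, 1.9]
finger_gap: 64.3
```

Request:
{"fn": "drive_tool", "kwargs": {"targets": [{"delta_pos": [0, 0, 0], "roll": 0}, {"delta_pos": [0, 0, 0], "roll": 0}, {"delta_pos": [0, 0, 0], "roll": 0}, {"delta_pos": [0, 0, 0], "roll": 0}, {"delta_pos": [0, 0, 0], "roll": 0}, {"delta_pos": [0, 0, 0], "roll": 0}, {"delta_pos": [0, 0, 0], "roll": 0}, {"delta_pos": [0, 0, 0], "roll": 0}], "grip": 100}}

```text
clock: 18.9
tcp_pos: [661.7, 54.0, 105.2]
eef_rot: [[0.0, -0.998, -0.068], [-0.0, -0.068, 0.998], [-1.0, -0.0, -0.0]]
force: [-0.6, -0.1, -0.0]
finger_gap: 87.7
```

```bash
python3 - <<'E'
from h import *
np.set_printoptions(precision=1,suppress=True)
cl,im,d,st=grab('wrist'); print(st['tcp_pos'],st['force'],st['finger_gap'],signpose(cl,im,d,(205,140,310,290)))
P=cloud(cl,d); h=cv2.cvtColor(im,cv2.COLOR_RGB2HSV)
s=grab('side')[1][40:300,90:390]
o=np.hstack([cv2.resize(im,(450,338)),cv2.resize(s,(350,338),interpolation=cv2.INTER_CUBIC)]); cv2.imwrite('pics/w8.png',np.clip(o*1.6,0,255).astype(np.uint8)[:,:,::-1])
E
```

```text
[661.7  54.  105.2] [-0.6 -0.1 -0. ] 87.66654267737883 {'tilt': np.float64(-17.418306927700918), 'yaw': np.float64(3.799131847953478), 'c': array([645.8,  52.2, 140.7]), 'n': 2938, 'lowest': array([669.3,  50.5,  70.4]), 'rms': np.float64(3.7003909968772124)}
```

View pics/w8.png

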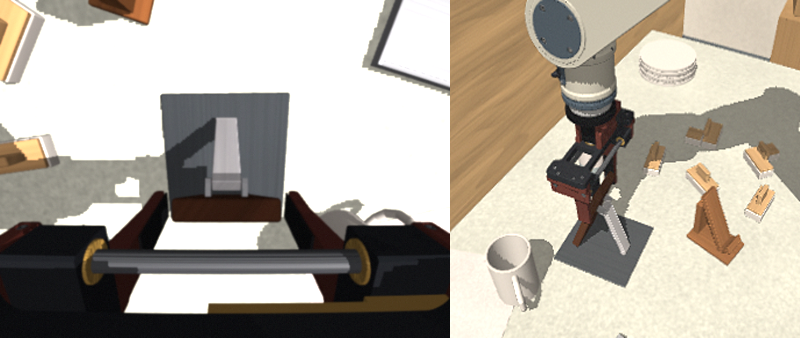

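The sign stands on its edge and leg on the mat, and is released. I retreat and view the dishes from above.

Request:
{"fn": "drive_tool", "kwargs": {"targets": [{"delta_pos": [0, 0, 1], "roll": 0}, {"delta_pos": [0, 0, 3], "roll": 0}, {"delta_pos": [0, 0, 6], "roll": 0}, {"delta_pos": [0, 0, 9], "roll": 0}, {"delta_pos": [0, 0, 12], "roll": 0}, {"delta_pos": [0, 0, 15], "roll": 0}, {"delta_pos": [-3, -3, 18], "roll": 0}, {"delta_pos": [-6, -6, 19], "roll": 0}]}}

```text
clock: 19.67
tcp_pos: [611.3, 2.6, 296.0]
eef_rot: [[0.006, -0.997, -0.071], [0.0, -0.071, 0.997], [-1.0, -0.006, -0.0]]
force: [0.6, -0.6, 0.2]
finger_gap: 87.8
```

Request:
{"fn": "drive_tool", "kwargs": {"targets": [{"delta_pos": [-2, -3.5, 0], "roll": 0}, {"delta_pos": [-4, -7, 0], "roll": 0}, {"delta_pos": [-6, -10.5, 0], "roll": 0}, {"delta_pos": [-8, -14, 0], "roll": 0}, {"delta_pos": [-10, -17.5, 0], "roll": 0}, {"delta_pos": [-12, -21, 0], "roll": 0}, {"delta_pos": [-13, -23, 0], "roll": 0}, {"delta_pos": [-13, -23, 0], "roll": 0}]}}

```text
clock: 20.33
tcp_pos: [477.6, -231.4, 292.7]
eef_rot: [[0.0, -0.998, -0.064], [-0.001, -0.064, 0.998], [-1.0, -0.0, -0.001]]
force: [0.2, -0.1, -0.9]
finger_gap: 87.8
```

```bash
cat >> h.py <<'E'
def dishes(cl,im,d):
    """lift bars seen: grip xy, bar yaw, lid shape (area, centroid offset from the bar)"""
    P=cloud(cl,d); h=cv2.cvtColor(im,cv2.COLOR_RGB2HSV)
    wood=(h[:,:,0]<22)&(h[:,:,1]>70)&(h[:,:,2]>50)&(d>0)
    m=(wood&(P[:,:,2]>14)&(P[:,:,2]<62)).astype(np.uint8); m[250:,:]=m[250:,:]*0
    n,l,s,c=cv2.connectedComponentsWithStats(m); out=[]
    for i in range(1,n):
        if s[i,4]<150: continue
        k=l==i; top=k&(P[:,:,2]>40)
        if top.sum()<30: continue
        uv=np.argwhere(top)[:,::-1]
        q=onz(cl,uv,46)[:,:2].astype(np.float32); r=cv2.minAreaRect(q); (w,hh),a=r[1],r[2]
        if w<hh: a+=90
        lid=P[k&(P[:,:,2]<30)][:,:2]; off=lid.mean(0)-r[0]; rl=cv2.minAreaRect(lid.astype(np.float32))
        out.append(dict(px=c[i].round(),g=np.array(r[0]),size=np.array(sorted(r[1])),yaw=a,lid=np.array(rl[0]),lsize=np.array(rl[1]),lyaw=rl[2],off=off,area=len(lid),edge=s[i]))
    return out
def show(L):
    for o in L: print('px',o['px'],'grip',o['g'].round(1),'bar',o['size'].round(1),'yaw %.1f'%o['yaw'],'| lid',o['lid'].round(1),o['lsize'].round(1),'%.1f'%o['lyaw'],'off',o['off'].round(1))
E
python3 - <<'E'
from h import *
np.set_printoptions(precision=1,suppress=True)
cl,im,d,st=grab('wrist','w9.png'); np.savez('w9.npz',im=im,d=d,C=cl[2]); print(st['tcp_pos'],st['q'],st['clock'])
show(dishes(cl,im,d))
E
```

```text
[ 477.6 -231.4  292.7] [ -27.1   11.7  101.3   -0.1   66.9 -120.8] 20.3333
px [296. 119.] grip [ 411.2 -176.8] bar [ 9.9 36.1] yaw 82.1 | lid [ 411.5 -175.2] [74.2 33.5] 82.0 off [-0.3 -0.1]
px [213. 134.] grip [ 443.9 -303.2] bar [ 9.5 36. ] yaw 135.0 | lid [ 433.4 -305.5] [76.3 72.7] 46.3 off [-1.1 -1.1]
px [376. 147.] grip [463.4 -48.3] bar [14.9 41.4] yaw 77.8 | lid [436.8 -44.4] [40.3 29.6] 76.2 off [-25.5   3.6]
px [289. 197.] grip [ 541.6 -174.8] bar [11.2 36.2] yaw 149.3 | lid [ 542.6 -174.4] [33.2 72.8] 59.7 off [-2.4 -0.8]
px [205. 216.] grip [ 585.  -316.3] bar [10.8 35.4] yaw 93.8 | lid [ 594.1 -322.5] [74.2 72.9] 6.6 off [-1.3 -0.1]
```

View pics/w9.png

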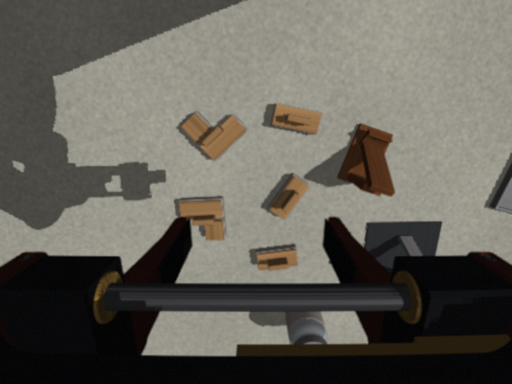

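All five dishes are measured: bars at (411,-177), (542,-175) and one at px (277,259), L dishes at (444,-303) and (585,-316). First pick: the bar at (411,-177).

Request:
{"fn": "drive_tool", "kwargs": {"targets": [{"delta_pos": [-1, 1, 0], "roll": -0.12}, {"delta_pos": [-2, 2, 0], "roll": -0.24}, {"delta_pos": [-3, 3, -1], "roll": -0.36}, {"delta_pos": [-4, 4, -2], "roll": -0.48}, {"delta_pos": [-5, 5, -3], "roll": -0.6}, {"delta_pos": [-6, 5.4, -4], "roll": -0.72}, {"delta_pos": [-6.6, 5.4, -5], "roll": -0.84}, {"delta_pos": [-6.6, 5.4, -6], "roll": -0.96}], "grip": 40}}

```text
clock: 21.05
tcp_pos: [413.0, -172.6, 231.7]
eef_rot: [[0.0, -0.625, 0.781], [0.0, 0.781, 0.625], [-1.0, 0.0, 0.0]]
force: [1.0, -0.2, 0.8]
finger_gap: 37.9
```

Request:
{"fn": "drive_tool", "kwargs": {"targets": [{"delta_pos": [0, 0, -1], "roll": -0.12}, {"delta_pos": [0, 0, -2], "roll": -0.24}, {"delta_pos": [0, 0, -3], "roll": -0.36}, {"delta_pos": [0, 0, -4], "roll": -0.48}, {"delta_pos": [0, 0, -5], "roll": -0.6}, {"delta_pos": [0, 0, -6], "roll": -0.72}, {"delta_pos": [0, 0, -6], "roll": -0.815}, {"delta_pos": [0, 0, -6], "roll": -0.815}]}}

```text
clock: 21.72
tcp_pos: [413.8, -173.0, 171.6]
eef_rot: [[-0.001, 0.138, 0.99], [0.001, 0.99, -0.138], [-1.0, 0.001, -0.001]]
force: [0.3, -0.5, -0.6]
finger_gap: 35.4
```

```bash
cat >> h.py <<'E'
def look():
    cl,im,d,st=grab('wrist'); R=np.array(st['eef_rot']); print('tcp',np.round(st['tcp_pos'],1),'zang %.1f'%np.degrees(np.arctan2(R[1,2],R[0,2])),'clk',st['clock'],'gap %.1f'%st['finger_gap']); show(dishes(cl,im,d))
    return cl,im,d,st
E
python3 -c "
from h import *
look()"
```

```text
tcp [ 413.8 -173.   171.6] zang -7.9 clk 21.7167 gap 35.4
px [273.  55.] grip [463.2 -49.2] bar [16.6 38.2] yaw 74.6 | lid [436.8 -44.5] [39.5 28.9] 75.2 off [-25.4   5. ]
px [466. 155.] grip [ 659.6 -182.9] bar [13. 38.] yaw 101.4 | lid [ 662.6 -184.2] [33.7 73.6] 12.0 off [-2.3  2.2]
px [364. 162.] grip [ 540.7 -173.9] bar [10.  38.3] yaw 149.7 | lid [ 542.1 -174.6] [33.3 73.7] 60.0 off [-1.6  1.5]
px [256. 177.] grip [ 411.8 -174.5] bar [ 9.  35.7] yaw 82.0 | lid [ 410.7 -175.3] [72.5 33.2] 82.8 off [-0.4  1.7]
```

Request:
{"fn": "drive_tool", "kwargs": {"targets": [{"delta_pos": [-0.2, -0.2, -3], "roll": 0}, {"delta_pos": [-0.2, -0.2, -6], "roll": 0}, {"delta_pos": [-0.2, -0.2, -9], "roll": 0}, {"delta_pos": [-0.2, -0.2, -11.5], "roll": 0}, {"delta_pos": [-0.2, -0.2, -13.5], "roll": 0}, {"delta_pos": [-0.2, -0.2, -14.4], "roll": 0}, {"delta_pos": [-0.2, -0.2, -14.5], "roll": 0}, {"delta_pos": [-0.2, -0.2, -14.5], "roll": 0}]}}

```text
clock: 22.43
tcp_pos: [411.9, -176.0, 27.0]
eef_rot: [[-0.0, 0.134, 0.991], [0.0, 0.991, -0.134], [-1.0, 0.0, -0.0]]
force: [0.1, -0.6, 0.1]
finger_gap: 35.3
```

Request:
{"fn": "drive_tool", "kwargs": {"targets": [{"delta_pos": [0, 0, 0], "roll": 0}, {"delta_pos": [0, 0, 0], "roll": 0}, {"delta_pos": [0, 0, 0], "roll": 0}, {"delta_pos": [0, 0, 0], "roll": 0}, {"delta_pos": [0, 0, 0], "roll": 0}, {"delta_pos": [0, 0, 0], "roll": 0}, {"delta_pos": [0, 0, 0], "roll": 0}, {"delta_pos": [0, 0, 0], "roll": 0}], "grip": 0, "newtons": 15}}

```text
clock: 23.1
tcp_pos: [411.7, -176.3, 27.2]
eef_rot: [[0.001, 0.136, 0.991], [-0.0, 0.991, -0.136], [-1.0, -0.0, 0.001]]
force: [-1.0, 1.1, 7.3]
finger_gap: 9.7
```

Request:
{"fn": "drive_tool", "kwargs": {"targets": [{"delta_pos": [0, 0, 1], "roll": 0}, {"delta_pos": [0, 0, 3], "roll": 0}, {"delta_pos": [0, 0, 6], "roll": 0}, {"delta_pos": [0, 0, 9], "roll": 0}, {"delta_pos": [0, 0, 12], "roll": 0}, {"delta_pos": [0, 0, 15], "roll": 0}, {"delta_pos": [0, 2, 18], "roll": 0}, {"delta_pos": [0, 4, 20], "roll": 0}]}}

```text
clock: 23.77
tcp_pos: [412.0, -136.4, 230.0]
eef_rot: [[0.003, 0.137, 0.99], [-0.001, 0.991, -0.137], [-1.0, -0.001, 0.003]]
force: [0.8, -0.3, -0.6]
finger_gap: 10.2
```

Request:
{"fn": "drive_tool", "kwargs": {"targets": [{"delta_pos": [1, 4, 0], "roll": 0}, {"delta_pos": [2, 8, 0], "roll": 0}, {"delta_pos": [3, 12, 0], "roll": 0}, {"delta_pos": [4, 16, 0], "roll": 0}, {"delta_pos": [5, 20, 0], "roll": 0}, {"delta_pos": [6, 24, 0], "roll": 0}, {"delta_pos": [7, 28, 0], "roll": -0.03}, {"delta_pos": [7, 31, 0], "roll": -0.05}]}}

```text
clock: 24.43
tcp_pos: [482.5, 176.9, 227.5]
eef_rot: [[0.002, 0.185, 0.983], [0.001, 0.983, -0.185], [-1.0, 0.001, 0.002]]
force: [-0.2, 0.8, -0.7]
finger_gap: 10.2
```

```bash
python3 - <<'E'
from h import *
cl,im,d,st=look(); cv2.imwrite('pics/t1.png',np.clip(im*1.5,0,255).astype(np.uint8)[:,:,::-1]); np.savez('t1.npz',im=im,d=d,C=cl[2])
E
```

```text
tcp [482.5 176.9 227.5] zang -10.7 clk 24.4333 gap 10.2
```

View pics/t1.png

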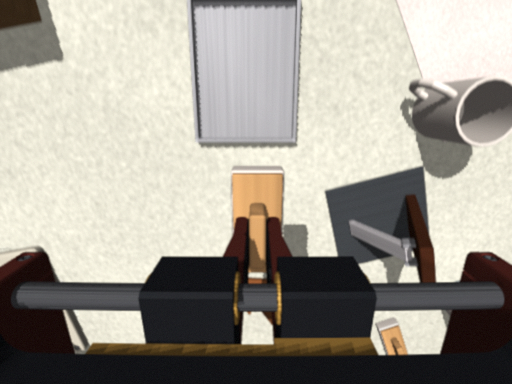

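The dish is held level, the tray is ahead (rows 0–145), and the sign stands on the mat. One small step to see the whole tray, then I measure its walls.

Request:
{"fn": "drive_tool", "kwargs": {"targets": [{"delta_pos": [0, 1, 0], "roll": 0}, {"delta_pos": [0, 2, 0], "roll": 0}, {"delta_pos": [0, 3, 0], "roll": 0}, {"delta_pos": [0, 4, 0], "roll": 0}, {"delta_pos": [0, 5, 0], "roll": 0}, {"delta_pos": [0, 5, 0], "roll": 0}, {"delta_pos": [0, 5, 0], "roll": 0}, {"delta_pos": [0, 5, 0], "roll": 0}]}}

```text
clock: 25.15
tcp_pos: [481.4, 223.5, 226.6]
eef_rot: [[-0.0, 0.185, 0.983], [-0.0, 0.983, -0.185], [-1.0, -0.0, -0.0]]
force: [0.6, 0.6, -1.4]
finger_gap: 9.7
```

```bash
cat >> h.py <<'E'
def tray(cl,im,d):
    P=cloud(cl,d); near=np.linalg.norm(P[:,:,:2]-[491,295],axis=2)<125
    w=near&(P[:,:,2]>9)&(P[:,:,2]<19)&(d>0)
    n,l,s,c=cv2.connectedComponentsWithStats(w.astype(np.uint8)); i=1+np.argmax(s[1:,4])
    uv=np.argwhere(l==i)[:,::-1]; q=onz(cl,uv,14)[:,:2]
    r=cv2.minAreaRect(q.astype(np.float32)); a=r[2]; a=(a+45)%90-45
    print('tray rect',np.round(r[0],1),np.round(r[1],1),'yaw %.1f'%a,len(q),'floor z',np.median(P[near&(P[:,:,2]<9)&(P[:,:,2]>-5)][:,2]))
    # per-wall fits about the rect
    R=np.array([[np.cos(np.radians(a)),-np.sin(np.radians(a))],[np.sin(np.radians(a)),np.cos(np.radians(a))]])
    t=(q-np.array(r[0]))@R
    for nm,k,sg,lim in [('x+',0,1,67.5),('x-',0,-1,67.5),('y+',1,1,87.5),('y-',1,-1,87.5)]:
        o=1-k; s=(abs(t[:,k]*sg-lim)<6)&(abs(t[:,o])<(75 if k==0 else 55)); f=np.polyfit(t[s,o],t[s,k],1) if s.sum()>20 else [0,0]
        print(nm,s.sum(),'mid %.1f slope %.2fdeg'%(f[1],np.degrees(np.arctan(f[0]))),np.percentile(t[s,k],[3,97]).round(1) if s.sum() else '')
    return np.array(r[0]),a
E
python3 - <<'E'
from h import *
cl,im,d,st=look(); np.savez('t2.npz',im=im,d=d,C=cl[2]); tray(cl,im,d)
E
```

```text
tcp [481.4 223.5 226.6] zang -10.7 clk 25.15 gap 9.7
tray rect [489.3 298.6] [179.6 139.7] yaw -10.4 1815 floor z 2.3480895509459856
x+ 474 mid 66.3 slope 0.02deg [63.5 68.9]
x- 489 mid -67.0 slope 0.01deg [-69.6 -64.3]
y+ 438 mid 87.0 slope -0.26deg [84.5 89.5]
y- 88 mid -86.7 slope 0.12deg [-89.8 -83.9]
```

Request:
{"fn": "drive_tool", "kwargs": {"targets": [{"delta_pos": [-1, 1, 0], "roll": 0}, {"delta_pos": [-2.5, 2.5, -2], "roll": 0}, {"delta_pos": [-4.06, 4.04, -5], "roll": 0.005}, {"delta_pos": [-4.06, 4.04, -8], "roll": 0.005}, {"delta_pos": [-4.06, 4.04, -11], "roll": 0.005}, {"delta_pos": [-4.06, 4.04, -14], "roll": 0.005}, {"delta_pos": [-4.06, 4.04, -16], "roll": 0.005}, {"delta_pos": [-4.06, 4.04, -16.6], "roll": 0.005}]}}

```text
clock: 25.87
tcp_pos: [439.1, 262.8, 57.8]
eef_rot: [[-0.005, 0.18, 0.984], [-0.003, 0.984, -0.18], [-1.0, -0.003, -0.004]]
force: [-0.1, -0.9, -1.0]
finger_gap: 9.7
```

Request:
{"fn": "drive_tool", "kwargs": {"targets": [{"delta_pos": [0, 0, 0], "roll": 0}, {"delta_pos": [0, 0, 0], "roll": 0}, {"delta_pos": [0, 0, 0], "roll": 0}, {"delta_pos": [0, 0, 0], "roll": 0}, {"delta_pos": [0, 0, 0], "roll": 0}, {"delta_pos": [0, 0, 0], "roll": 0}, {"delta_pos": [0, 0, 0], "roll": 0}, {"delta_pos": [0, 0, 0], "roll": 0}]}}

```text
clock: 26.53
tcp_pos: [441.0, 264.3, 61.1]
eef_rot: [[0.0, 0.18, 0.984], [0.0, 0.984, -0.18], [-1.0, 0.0, 0.0]]
force: [0.1, -0.6, -1.0]
finger_gap: 9.9
```

Good; lower, release, rise and look.

Request:
{"fn": "drive_tool", "kwargs": {"targets": [{"delta_pos": [0, 0, -0.6], "roll": 0}, {"delta_pos": [0, 0, -1.2], "roll": 0}, {"delta_pos": [0, 0, -1.8], "roll": 0}, {"delta_pos": [0, 0, -2.3], "roll": 0}, {"delta_pos": [0, 0, -2.7], "roll": 0}, {"delta_pos": [0, 0, -2.95], "roll": 0}, {"delta_pos": [0, 0, -2.95], "roll": 0}, {"delta_pos": [0, 0, -2.95], "roll": 0}]}}

```text
clock: 27.2
tcp_pos: [440.8, 264.2, 30.9]
eef_rot: [[-0.0, 0.18, 0.984], [-0.0, 0.984, -0.18], [-1.0, -0.0, -0.0]]
force: [-0.2, 0.1, -0.7]
finger_gap: 9.9
```

Request:
{"fn": "drive_tool", "kwargs": {"targets": [{"delta_pos": [0, 0, 0], "roll": 0}, {"delta_pos": [0, 0, 0], "roll": 0}, {"delta_pos": [0, 0, 0], "roll": 0}, {"delta_pos": [0, 0, 1], "roll": 0}, {"delta_pos": [0, 0, 3], "roll": 0}, {"delta_pos": [0, 0, 7], "roll": 0}, {"delta_pos": [2, -2, 11], "roll": 0}, {"delta_pos": [4, -4, 15], "roll": 0}], "grip": 25}}

```text
clock: 27.87
tcp_pos: [474.4, 230.2, 171.6]
eef_rot: [[-0.0, 0.178, 0.984], [0.0, 0.984, -0.178], [-1.0, -0.0, -0.0]]
force: [0.8, 0.2, -0.9]
finger_gap: 22.0
```

Request:
{"fn": "drive_tool", "kwargs": {"targets": [{"delta_pos": [0, -0.5, 2], "roll": 0}, {"delta_pos": [0, -1, 4], "roll": 0}, {"delta_pos": [0, -2, 5], "roll": 0}, {"delta_pos": [0, -2, 5], "roll": 0}, {"delta_pos": [0, -2, 5], "roll": 0}, {"delta_pos": [0, -2, 5], "roll": 0}, {"delta_pos": [0, -2, 5], "roll": 0}, {"delta_pos": [0, -2, 5], "roll": 0}], "grip": 40}}

```text
clock: 28.53
tcp_pos: [474.2, 210.3, 218.0]
eef_rot: [[-0.002, 0.179, 0.984], [-0.001, 0.984, -0.179], [-1.0, -0.001, -0.002]]
force: [0.3, 0.0, -0.5]
finger_gap: 35.4
```

```bash
cat >> h.py <<'E'
def intray(L,c,a):
    r=np.radians(a); R=np.array([[np.cos(r),-np.sin(r)],[np.sin(r),np.cos(r)]])
    for o in L:
        if np.linalg.norm(o['g']-c)<110: print('tray-frame bar',((o['g']-c)@R).round(1),'lid',((o['lid']-c)@R).round(1),'yaw %.1f'%(o['yaw']-a),'lyaw %.1f'%(o['lyaw']-a))
E
python3 - <<'E'
from h import *
cl,im,d,st=look(); np.savez('t3.npz',im=im,d=d,C=cl[2]); c,a=tray(cl,im,d); intray(dishes(cl,im,d),c,a)
E
```

```text
tcp [474.2 210.3 218. ] zang -10.3 clk 28.5333 gap 35.4
px [225. 131.] grip [441.  264.4] bar [10.9 35.1] yaw 80.2 | lid [440.  263.7] [74.4 34.5] 79.7 off [0.3 2.1]
tray rect [489.2 299. ] [179.8 139.5] yaw -10.4 2174 floor z 1.2008544341119602
x+ 521 mid 66.3 slope 0.44deg [63.6 69.1]
x- 533 mid -66.9 slope -0.01deg [-69.6 -64.3]
y+ 477 mid 86.8 slope -0.38deg [84.4 89.9]
y- 317 mid -87.7 slope 0.01deg [-89.9 -85.6]
tray-frame bar [-41.2 -42.7] lid [-42.  -43.6] yaw 90.6 lyaw 90.1
```

Request:
{"fn": "drive_tool", "kwargs": {"targets": [{"delta_pos": [0.7, -4, 0], "roll": 0.12}, {"delta_pos": [1.4, -8, 0], "roll": 0.24}, {"delta_pos": [2.1, -12, 0], "roll": 0.36}, {"delta_pos": [2.8, -16, 0], "roll": 0.48}, {"delta_pos": [3.5, -20, 0], "roll": 0.6}, {"delta_pos": [4.2, -24, 0], "roll": 0.72}, {"delta_pos": [4.9, -28, 0], "roll": 0.84}, {"delta_pos": [5.6, -32, 0], "roll": 0.96}]}}

```text
clock: 29.25
tcp_pos: [526.3, -84.9, 218.7]
eef_rot: [[-0.001, -0.658, 0.753], [0.0, 0.753, 0.658], [-1.0, 0.001, -0.001]]
force: [1.4, -0.4, 0.1]
finger_gap: 34.9
```

Request:
{"fn": "drive_tool", "kwargs": {"targets": [{"delta_pos": [0.5, -3, -1], "roll": 0.12}, {"delta_pos": [1, -5, -2.5], "roll": 0.24}, {"delta_pos": [1.2, -6.2, -4], "roll": 0.258}, {"delta_pos": [1.2, -6.4, -5], "roll": 0.258}, {"delta_pos": [1.2, -6.4, -5], "roll": 0.258}, {"delta_pos": [1.2, -6.4, -5], "roll": 0.258}, {"delta_pos": [1.2, -6.4, -5], "roll": 0.258}, {"delta_pos": [1.2, -6.4, -5], "roll": 0.258}]}}

```text
clock: 29.92
tcp_pos: [539.0, -146.5, 170.1]
eef_rot: [[0.001, -0.825, 0.565], [-0.0, 0.565, 0.825], [-1.0, -0.001, 0.0]]
force: [0.5, 0.6, 0.4]
finger_gap: 35.3
```

```bash
python3 -c "
from h import *
look()"
```

```text
tcp [ 539.  -146.5  170.1] zang 55.6 clk 29.9167 gap 35.3
px [287.  51.] grip [462.3 -49.8] bar [12.  38.5] yaw 73.2 | lid [436.9 -44.4] [39.8 30. ] 75.9 off [-24.8   5.2]
px [107. 184.] grip [ 444.  -301.5] bar [12.5 36.1] yaw 135.9 | lid [ 433.9 -304.9] [75.3 73.5] 45.9 off [-0.7  2.1]
px [240. 190.] grip [ 541.9 -173.5] bar [10.2 36. ] yaw 149.3 | lid [ 542.3 -175.3] [33.9 72.8] 59.5 off [-2.3  0.9]
```

Request:
{"fn": "drive_tool", "kwargs": {"targets": [{"delta_pos": [0.1, -1, 0], "roll": 0.03}, {"delta_pos": [0.3, -2, 0], "roll": 0.067}, {"delta_pos": [0.3, -2.8, -2.5], "roll": 0.067}, {"delta_pos": [0.3, -2.8, -5.5], "roll": 0.067}, {"delta_pos": [0.3, -2.8, -8.5], "roll": 0.067}, {"delta_pos": [0.3, -2.8, -11.5], "roll": 0.067}, {"delta_pos": [0.3, -2.8, -13.5], "roll": 0.067}, {"delta_pos": [0.3, -2.8, -14.3], "roll": 0.067}]}}

```text
clock: 30.63
tcp_pos: [540.2, -174.4, 24.1]
eef_rot: [[-0.003, -0.861, 0.508], [0.001, 0.508, 0.861], [-1.0, 0.003, -0.001]]
force: [-0.3, 0.2, 0.6]
finger_gap: 35.1
```

Request:
{"fn": "drive_tool", "kwargs": {"targets": [{"delta_pos": [0, 0, 0], "roll": 0}, {"delta_pos": [0, 0, 0], "roll": 0}, {"delta_pos": [0, 0, 0], "roll": 0}, {"delta_pos": [0, 0, 0], "roll": 0}, {"delta_pos": [0, 0, 0], "roll": 0}, {"delta_pos": [0, 0, 0], "roll": 0}, {"delta_pos": [0, 0, 0], "roll": 0}, {"delta_pos": [0, 0, 0], "roll": 0}], "grip": 0, "newtons": 15}}

```text
clock: 31.3
tcp_pos: [542.1, -175.6, 27.3]
eef_rot: [[0.001, -0.861, 0.509], [-0.0, 0.509, 0.861], [-1.0, -0.001, 0.0]]
force: [-0.3, 1.3, 7.6]
finger_gap: 9.6
```

Request:
{"fn": "drive_tool", "kwargs": {"targets": [{"delta_pos": [0, 0, 1], "roll": 0}, {"delta_pos": [0, 0, 3], "roll": 0}, {"delta_pos": [0, 0, 6], "roll": 0}, {"delta_pos": [0, 0, 9.5], "roll": 0}, {"delta_pos": [0, 0, 13], "roll": 0}, {"delta_pos": [0, 0, 16.5], "roll": 0}, {"delta_pos": [0, 2, 19], "roll": -0.03}, {"delta_pos": [0, 5, 20], "roll": -0.1}]}}

```text
clock: 31.97
tcp_pos: [543.4, -127.1, 231.3]
eef_rot: [[0.007, -0.803, 0.596], [-0.002, 0.596, 0.803], [-1.0, -0.007, 0.002]]
force: [0.8, 0.3, -0.8]
finger_gap: 9.7
```

Request:
{"fn": "drive_tool", "kwargs": {"targets": [{"delta_pos": [-0.7, 4, 0], "roll": -0.12}, {"delta_pos": [-1.4, 8, 0], "roll": -0.24}, {"delta_pos": [-2.1, 12, 0], "roll": -0.36}, {"delta_pos": [-2.8, 16, 0], "roll": -0.48}, {"delta_pos": [-3.5, 20, 0], "roll": -0.6}, {"delta_pos": [-4.2, 24, 0], "roll": -0.72}, {"delta_pos": [-4.9, 28, 0], "roll": -0.84}, {"delta_pos": [-5.5, 31, 0], "roll": -0.96}]}}

```text
clock: 32.63
tcp_pos: [488.3, 173.4, 226.9]
eef_rot: [[0.0, -0.029, 1.0], [0.0, 1.0, 0.029], [-1.0, 0.0, 0.0]]
force: [0.7, -0.2, -1.5]
finger_gap: 9.3
```

Request:
{"fn": "drive_tool", "kwargs": {"targets": [{"delta_pos": [0, 1, 0], "roll": -0.08}, {"delta_pos": [0, 2, 0], "roll": -0.15}, {"delta_pos": [0, 3, 0], "roll": -0.15}, {"delta_pos": [0, 4, 0], "roll": -0.15}, {"delta_pos": [0, 4, 0], "roll": -0.15}, {"delta_pos": [0, 4, 0], "roll": -0.15}, {"delta_pos": [0, 4, 0], "roll": -0.15}, {"delta_pos": [0, 4, 0], "roll": -0.15}]}}

```text
clock: 33.3
tcp_pos: [489.1, 211.2, 226.2]
eef_rot: [[-0.0, 0.115, 0.993], [-0.0, 0.993, -0.115], [-1.0, -0.0, -0.0]]
force: [-0.7, 0.1, -1.2]
finger_gap: 9.6
```

```bash
python3 -c "
from h import *
look()"
```

```text
tcp [489.1 211.2 226.2] zang -6.6 clk 33.3 gap 9.6
px [217. 131.] grip [441. 265.] bar [10.4 36.2] yaw 78.6 | lid [440.2 264.3] [74.5 34.6] 78.8 off [0.7 1. ]
```

Request:
{"fn": "drive_tool", "kwargs": {"targets": [{"delta_pos": [-0.3, 1.5, 0], "roll": -0.03}, {"delta_pos": [-0.5, 3, -2], "roll": -0.066}, {"delta_pos": [-0.75, 4.6, -5], "roll": -0.066}, {"delta_pos": [-0.75, 4.6, -8], "roll": -0.066}, {"delta_pos": [-0.75, 4.6, -11], "roll": -0.066}, {"delta_pos": [-0.75, 4.6, -14], "roll": -0.066}, {"delta_pos": [-0.75, 4.6, -16], "roll": -0.066}, {"delta_pos": [-0.75, 4.6, -16.5], "roll": -0.066}]}}

```text
clock: 34.02
tcp_pos: [479.7, 256.4, 58.0]
eef_rot: [[-0.005, 0.181, 0.984], [-0.003, 0.984, -0.181], [-1.0, -0.004, -0.005]]
force: [-0.8, 0.2, -0.6]
finger_gap: 10.1
```

Request:
{"fn": "drive_tool", "kwargs": {"targets": [{"delta_pos": [0, 0, 0], "roll": 0}, {"delta_pos": [0, 0, 0], "roll": 0}, {"delta_pos": [0, 0, 0], "roll": 0}, {"delta_pos": [0, 0, 0], "roll": 0}, {"delta_pos": [0, 0, 0], "roll": 0}, {"delta_pos": [0, 0, 0], "roll": 0}, {"delta_pos": [0, 0, 0], "roll": 0}, {"delta_pos": [0, 0, 0], "roll": 0}]}}

```text
clock: 34.68
tcp_pos: [481.8, 258.0, 61.7]
eef_rot: [[0.001, 0.18, 0.984], [0.0, 0.984, -0.18], [-1.0, 0.0, 0.0]]
force: [-0.4, 0.1, -1.6]
finger_gap: 10.1
```

Request:
{"fn": "drive_tool", "kwargs": {"targets": [{"delta_pos": [0, -0.05, -0.6], "roll": 0}, {"delta_pos": [0, -0.05, -1.2], "roll": 0}, {"delta_pos": [0, -0.05, -1.8], "roll": 0}, {"delta_pos": [0, -0.05, -2.3], "roll": 0}, {"delta_pos": [0, -0.05, -2.7], "roll": 0}, {"delta_pos": [0, -0.05, -3.0], "roll": 0}, {"delta_pos": [0, -0.05, -3.0], "roll": 0}, {"delta_pos": [0, -0.05, -3.0], "roll": 0}]}}

```text
clock: 35.35
tcp_pos: [481.6, 257.4, 31.0]
eef_rot: [[-0.0, 0.18, 0.984], [-0.0, 0.984, -0.18], [-1.0, -0.0, -0.0]]
force: [-0.6, -0.2, -1.5]
finger_gap: 10.0
```

Request:
{"fn": "drive_tool", "kwargs": {"targets": [{"delta_pos": [0, 0, 0], "roll": 0}, {"delta_pos": [0, 0, 0], "roll": 0}, {"delta_pos": [0, 0, 0], "roll": 0}, {"delta_pos": [0, 0, 1], "roll": 0}, {"delta_pos": [0, 0, 3], "roll": 0}, {"delta_pos": [0, 0, 7], "roll": 0}, {"delta_pos": [1, -2, 11], "roll": 0}, {"delta_pos": [1, -4, 15], "roll": 0}], "grip": 25}}

```text
clock: 36.02
tcp_pos: [492.2, 220.8, 177.2]
eef_rot: [[0.001, 0.179, 0.984], [0.0, 0.984, -0.179], [-1.0, 0.001, 0.001]]
force: [1.4, -0.5, 0.9]
finger_gap: 21.6
```

Request:
{"fn": "drive_tool", "kwargs": {"targets": [{"delta_pos": [0, -0.5, 2], "roll": 0}, {"delta_pos": [0, -1, 4], "roll": 0}, {"delta_pos": [0, -1, 5], "roll": 0}, {"delta_pos": [0, -1, 5], "roll": 0}, {"delta_pos": [0, -1, 5], "roll": 0}, {"delta_pos": [0, -1, 5], "roll": 0}, {"delta_pos": [0, -1, 5], "roll": 0}, {"delta_pos": [0, -1, 5], "roll": 0}], "grip": 40}}

```text
clock: 36.68
tcp_pos: [490.8, 210.6, 223.5]
eef_rot: [[-0.002, 0.18, 0.984], [-0.001, 0.984, -0.18], [-1.0, -0.001, -0.002]]
force: [-0.5, 0.1, -0.4]
finger_gap: 35.2
```

```bash
python3 - <<'E'
from h import *
cl,im,d,st=look(); c,a=tray(cl,im,d); intray(dishes(cl,im,d),c,a)
E
```

```text
tcp [490.8 210.6 223.5] zang -10.4 clk 36.6833 gap 35.2
px [213. 133.] grip [441.  264.8] bar [10.7 35.8] yaw 79.8 | lid [440.2 264.6] [72.  34.9] 79.6 off [1.  1.4]
px [244. 133.] grip [481.8 256.7] bar [10.1 34.6] yaw 79.0 | lid [481.  257.1] [71.8 34.3] 79.6 off [0.2 2.1]
tray rect [489.2 298.4] [180.2 139.8] yaw -10.3 2110 floor z 0.6579328270613587
x+ 483 mid 66.6 slope 0.01deg [63.8 69.2]
x- 522 mid -66.9 slope 0.01deg [-69.6 -64.1]
y+ 470 mid 87.4 slope -0.40deg [84.2 90. ]
y- 308 mid -86.5 slope -0.12deg [-88.6 -84.3]
tray-frame bar [-41.4 -41.7] lid [-42.1 -42. ] yaw 90.1 lyaw 89.9
tray-frame bar [  0.3 -42.4] lid [ -0.6 -42. ] yaw 89.4 lyaw 90.0
```

Request:
{"fn": "drive_tool", "kwargs": {"targets": [{"delta_pos": [1.5, -4, 0], "roll": 0.05}, {"delta_pos": [3, -7.5, 0], "roll": 0.1}, {"delta_pos": [4.5, -11, 0], "roll": 0.15}, {"delta_pos": [6, -14.5, 0], "roll": 0.2}, {"delta_pos": [7.5, -18, 0], "roll": 0.25}, {"delta_pos": [9, -21.5, 0], "roll": 0.3}, {"delta_pos": [10.5, -25, 0], "roll": 0.35}, {"delta_pos": [12, -28.5, 0], "roll": 0.39}]}}

```text
clock: 37.4
tcp_pos: [611.8, -76.1, 224.1]
eef_rot: [[-0.001, -0.21, 0.978], [0.0, 0.978, 0.21], [-1.0, 0.0, -0.001]]
force: [0.0, 1.3, 1.0]
finger_gap: 35.3
```

Request:
{"fn": "drive_tool", "kwargs": {"targets": [{"delta_pos": [1.4, -3, 0], "roll": 0}, {"delta_pos": [2.8, -6, -1], "roll": 0}, {"delta_pos": [4, -9, -2], "roll": 0}, {"delta_pos": [4.9, -10.6, -3.5], "roll": 0}, {"delta_pos": [4.9, -10.6, -5], "roll": 0}, {"delta_pos": [4.9, -10.6, -5], "roll": 0}, {"delta_pos": [4.9, -10.6, -5], "roll": 0}, {"delta_pos": [4.9, -10.6, -5], "roll": 0}]}}

```text
clock: 38.07
tcp_pos: [660.5, -179.8, 175.1]
eef_rot: [[-0.0, -0.208, 0.978], [0.0, 0.978, 0.208], [-1.0, 0.0, -0.0]]
force: [-0.6, -0.5, 0.8]
finger_gap: 35.6
```

```bash
python3 -c "
from h import *
look()"
```

```text
tcp [ 660.5 -179.8  175.1] zang 12.0 clk 38.0667 gap 35.6
px [259. 178.] grip [ 662.8 -183.8] bar [ 9.2 35.1] yaw 102.0 | lid [ 662.6 -184.7] [32.8 73.5] 12.7 off [-0.8  2.4]
px [ 76. 227.] grip [ 446.4 -301. ] bar [14.5 35.1] yaw 137.8 | lid [ 435.  -304.6] [76.1 73.6] 46.7 off [ 1.7 10.4]
```

Request:
{"fn": "drive_tool", "kwargs": {"targets": [{"delta_pos": [0.2, -0.4, -2], "roll": 0}, {"delta_pos": [0.2, -0.4, -5], "roll": 0}, {"delta_pos": [0.2, -0.4, -8], "roll": 0}, {"delta_pos": [0.2, -0.4, -11], "roll": 0}, {"delta_pos": [0.2, -0.4, -13.5], "roll": 0}, {"delta_pos": [0.2, -0.4, -14.6], "roll": 0}, {"delta_pos": [0.2, -0.4, -14.8], "roll": 0}, {"delta_pos": [0.2, -0.4, -14.8], "roll": 0}]}}

```text
clock: 38.78
tcp_pos: [663.0, -184.1, 27.5]
eef_rot: [[0.0, -0.208, 0.978], [-0.0, 0.978, 0.208], [-1.0, -0.0, 0.0]]
force: [-0.7, -0.0, 0.1]
finger_gap: 34.8
```

Request:
{"fn": "drive_tool", "kwargs": {"targets": [{"delta_pos": [0, 0, 0], "roll": 0}, {"delta_pos": [0, 0, 0], "roll": 0}, {"delta_pos": [0, 0, 0], "roll": 0}, {"delta_pos": [0, 0, 0], "roll": 0}, {"delta_pos": [0, 0, 0], "roll": 0}, {"delta_pos": [0, 0, 0], "roll": 0}, {"delta_pos": [0, 0, 0], "roll": 0}, {"delta_pos": [0, 0, 0], "roll": 0}], "grip": 0, "newtons": 15}}

```text
clock: 39.45
tcp_pos: [663.3, -184.6, 28.0]
eef_rot: [[0.001, -0.207, 0.978], [-0.0, 0.978, 0.207], [-1.0, -0.001, 0.001]]
force: [-0.1, 0.1, 5.8]
finger_gap: 10.0
```

Request:
{"fn": "drive_tool", "kwargs": {"targets": [{"delta_pos": [0, 0, 1], "roll": 0}, {"delta_pos": [0, 0, 3], "roll": 0}, {"delta_pos": [0, 0, 6], "roll": 0}, {"delta_pos": [0, 0, 9.5], "roll": 0}, {"delta_pos": [0, 0, 13], "roll": 0}, {"delta_pos": [0, 0, 16.5], "roll": 0}, {"delta_pos": [-1, 2, 19], "roll": 0}, {"delta_pos": [-2, 5, 20], "roll": 0}]}}

```text
clock: 40.12
tcp_pos: [644.3, -136.4, 231.9]
eef_rot: [[0.007, -0.204, 0.979], [-0.002, 0.979, 0.204], [-1.0, -0.004, 0.006]]
force: [0.5, 0.2, -1.2]
finger_gap: 9.9
```

Request:
{"fn": "drive_tool", "kwargs": {"targets": [{"delta_pos": [-1, 3.8, 0], "roll": -0.05}, {"delta_pos": [-2.3, 7.6, 0], "roll": -0.1}, {"delta_pos": [-3.6, 11.4, 0], "roll": -0.15}, {"delta_pos": [-5, 15.2, 0], "roll": -0.2}, {"delta_pos": [-6.5, 19, 0], "roll": -0.25}, {"delta_pos": [-8, 22.8, 0], "roll": -0.3}, {"delta_pos": [-9.5, 26.5, 0], "roll": -0.35}, {"delta_pos": [-11, 30, 0], "roll": -0.39}]}}

```text
clock: 40.78
tcp_pos: [531.1, 167.3, 227.3]
eef_rot: [[-0.0, 0.183, 0.983], [0.0, 0.983, -0.183], [-1.0, 0.0, -0.0]]
force: [0.4, 0.5, -1.0]
finger_gap: 9.9
```

Request:
{"fn": "drive_tool", "kwargs": {"targets": [{"delta_pos": [-0.5, 3, 0], "roll": 0}, {"delta_pos": [-1, 6, -1], "roll": 0}, {"delta_pos": [-1.1, 8.4, -3], "roll": 0}, {"delta_pos": [-1.1, 8.4, -5], "roll": 0}, {"delta_pos": [-1.1, 8.4, -7], "roll": 0}, {"delta_pos": [-1.1, 8.4, -9], "roll": 0}, {"delta_pos": [-1.1, 8.4, -10], "roll": 0}, {"delta_pos": [-1.1, 8.4, -10], "roll": 0}]}}

```text
clock: 41.45
tcp_pos: [519.8, 248.8, 124.8]
eef_rot: [[-0.004, 0.18, 0.984], [-0.002, 0.984, -0.18], [-1.0, -0.003, -0.004]]
force: [-0.3, 0.2, -1.2]
finger_gap: 9.9
```

Request:
{"fn": "drive_tool", "kwargs": {"targets": [{"delta_pos": [0, 0, 0], "roll": 0}, {"delta_pos": [0, 0, 0], "roll": 0}, {"delta_pos": [0, 0, 0], "roll": 0}, {"delta_pos": [0, 0, 0], "roll": 0}, {"delta_pos": [0, 0, 0], "roll": 0}, {"delta_pos": [0, 0, 0], "roll": 0}, {"delta_pos": [0, 0, 0], "roll": 0}, {"delta_pos": [0, 0, 0], "roll": 0}]}}

```text
clock: 42.12
tcp_pos: [521.6, 249.6, 127.1]
eef_rot: [[0.0, 0.18, 0.984], [0.0, 0.984, -0.18], [-1.0, 0.0, 0.0]]
force: [-0.1, -0.0, -1.4]
finger_gap: 10.0
```

Request:
{"fn": "drive_tool", "kwargs": {"targets": [{"delta_pos": [0.1, 0, -2], "roll": 0}, {"delta_pos": [0.1, 0, -4.5], "roll": 0}, {"delta_pos": [0.1, 0, -6.5], "roll": 0}, {"delta_pos": [0.1, 0, -8], "roll": 0}, {"delta_pos": [0.1, 0, -9], "roll": 0}, {"delta_pos": [0.1, 0, -9.5], "roll": 0}, {"delta_pos": [0.1, 0, -9.5], "roll": 0}, {"delta_pos": [0.1, 0, -9.5], "roll": 0}]}}

```text
clock: 42.78
tcp_pos: [522.9, 249.8, 32.2]
eef_rot: [[0.001, 0.18, 0.984], [0.0, 0.984, -0.18], [-1.0, 0.0, 0.001]]
force: [-0.6, -0.5, -0.2]
finger_gap: 9.7
```

Request:
{"fn": "drive_tool", "kwargs": {"targets": [{"delta_pos": [0, 0, 0], "roll": 0}, {"delta_pos": [0, 0, 0], "roll": 0}, {"delta_pos": [0, 0, 0], "roll": 0}, {"delta_pos": [0, 0, 1], "roll": 0}, {"delta_pos": [0, 0, 3], "roll": 0}, {"delta_pos": [0, 0, 7], "roll": 0}, {"delta_pos": [-1, -2, 11], "roll": 0}, {"delta_pos": [-3, -4, 15], "roll": 0}], "grip": 25}}

```text
clock: 43.45
tcp_pos: [498.2, 214.5, 175.2]
eef_rot: [[0.003, 0.18, 0.984], [0.001, 0.984, -0.18], [-1.0, 0.001, 0.002]]
force: [0.5, -0.9, 0.1]
finger_gap: 22.0
```

Request:
{"fn": "drive_tool", "kwargs": {"targets": [{"delta_pos": [0, 0, 2], "roll": 0}, {"delta_pos": [0, 0, 4], "roll": 0}, {"delta_pos": [0, 0, 5], "roll": 0}, {"delta_pos": [0, 0, 5], "roll": 0}, {"delta_pos": [0, 0, 5], "roll": 0}, {"delta_pos": [0, 0, 5], "roll": 0}, {"delta_pos": [0, 0, 5], "roll": 0}, {"delta_pos": [0, 0, 5], "roll": 0}], "grip": 40}}

```text
clock: 44.12
tcp_pos: [496.4, 214.1, 221.1]
eef_rot: [[-0.002, 0.18, 0.984], [-0.001, 0.984, -0.18], [-1.0, -0.001, -0.002]]
force: [-0.2, 0.2, 0.4]
finger_gap: 35.2
```

```bash
python3 - <<'E'
from h import *
cl,im,d,st=look(); c,a=tray(cl,im,d); intray(dishes(cl,im,d),c,a)
E
```

```text
tcp [496.4 214.1 221.1] zang -10.4 clk 44.1167 gap 35.2
px [209. 137.] grip [440.9 264.6] bar [10.7 35.8] yaw 79.9 | lid [440.  264.1] [74.5 34.8] 79.5 off [1.2 2. ]
px [272. 137.] grip [523.2 249.4] bar [ 9.8 35.8] yaw 79.6 | lid [522.7 249.5] [73.2 33. ] 79.7 off [-0.7  2. ]
px [241. 137.] grip [481.8 257. ] bar [10.1 35.9] yaw 78.8 | lid [480.6 256.5] [72.1 34.2] 79.5 off [0.1 1.2]
tray rect [489.3 299. ] [180.2 139.9] yaw -10.4 2152 floor z 0.3882497074264961
x+ 479 mid 66.6 slope -0.17deg [63.9 69.3]
x- 528 mid -66.9 slope -0.02deg [-69.7 -64.2]
y+ 485 mid 86.7 slope -0.70deg [84.1 89.9]
y- 320 mid -87.8 slope -0.22deg [-90.1 -85.7]
tray-frame bar [-41.4 -42.5] lid [-42.3 -43.1] yaw 90.2 lyaw 89.9
tray-frame bar [ 42.2 -42.7] lid [ 41.8 -42.7] yaw 90.0 lyaw 90.1
tray-frame bar [  0.2 -42.6] lid [ -0.9 -43.3] yaw 89.1 lyaw 89.9
```

Three oblong dishes are in, on target. Now the first L dish at (444,-302).

Request:
{"fn": "drive_tool", "kwargs": {"targets": [{"delta_pos": [-0.4, -4, 0], "roll": 0.07}, {"delta_pos": [-0.8, -8, 0], "roll": 0.14}, {"delta_pos": [-1.2, -12, 0], "roll": 0.21}, {"delta_pos": [-1.6, -16, 0], "roll": 0.28}, {"delta_pos": [-2, -20, 0], "roll": 0.35}, {"delta_pos": [-2.4, -24, 0], "roll": 0.42}, {"delta_pos": [-2.8, -28, 0], "roll": 0.49}, {"delta_pos": [-3.2, -32, 0], "roll": 0.56}]}}

```text
clock: 44.83
tcp_pos: [464.3, -107.5, 222.1]
eef_rot: [[-0.001, -0.373, 0.928], [0.0, 0.928, 0.373], [-1.0, 0.0, -0.001]]
force: [0.7, -0.9, 0.1]
finger_gap: 35.4
```

Request:
{"fn": "drive_tool", "kwargs": {"targets": [{"delta_pos": [-0.4, -4, 0], "roll": 0.08}, {"delta_pos": [-0.8, -8, 0], "roll": 0.16}, {"delta_pos": [-1.2, -12, 0], "roll": 0.24}, {"delta_pos": [-1.6, -16, -1], "roll": 0.32}, {"delta_pos": [-2, -18, -3], "roll": 0.4}, {"delta_pos": [-2, -18, -5], "roll": 0.41}, {"delta_pos": [-2, -18, -5], "roll": 0.41}, {"delta_pos": [-2, -18, -5], "roll": 0.41}]}}

```text
clock: 45.5
tcp_pos: [444.0, -285.2, 171.3]
eef_rot: [[-0.003, -0.708, 0.706], [0.002, 0.706, 0.708], [-1.0, 0.004, -0.001]]
force: [0.1, -0.0, 0.9]
finger_gap: 35.1
```

```bash
python3 -c "
from h import *
look()"
```

```text
tcp [ 444.  -285.2  171.3] zang 45.1 clk 45.5 gap 35.1
px [430.  21.] grip [464.3 -47. ] bar [17.  49.6] yaw 76.9 | lid [437.4 -44.7] [39.9 29.9] 74.4 off [-25.2   0.5]
px [247. 186.] grip [ 443.6 -303. ] bar [ 9.9 36.5] yaw 137.8 | lid [ 433.6 -305.8] [75.3 73.3] 46.0 off [-1.1  0.1]
px [319. 231.] grip [ 539.3 -287.6] bar [10.9 16.2] yaw 95.1 | lid [ 548.8 -283.1] [73.9 32.8] 6.6 off [10.3  8.8]
```

The other L dish seems to have been knocked (now near (545,-287)); I'll re-measure it later. First I pick this one.

Request:
{"fn": "drive_tool", "kwargs": {"targets": [{"delta_pos": [0, -0.9, 0], "roll": 0.015}, {"delta_pos": [0, -1.75, -2], "roll": 0.015}, {"delta_pos": [0, -1.75, -5], "roll": 0.015}, {"delta_pos": [0, -1.75, -8], "roll": 0.015}, {"delta_pos": [0, -1.75, -11], "roll": 0.015}, {"delta_pos": [0, -1.75, -13.2], "roll": 0.015}, {"delta_pos": [0, -1.75, -14.3], "roll": 0.015}, {"delta_pos": [0, -1.75, -14.3], "roll": 0.015}]}}

```text
clock: 46.22
tcp_pos: [444.8, -302.0, 28.4]
eef_rot: [[-0.002, -0.721, 0.693], [0.002, 0.693, 0.721], [-1.0, 0.003, -0.0]]
force: [-0.3, -0.1, 0.1]
finger_gap: 35.4
```

Request:
{"fn": "drive_tool", "kwargs": {"targets": [{"delta_pos": [0, 0, 0], "roll": 0}, {"delta_pos": [0, 0, 0], "roll": 0}, {"delta_pos": [0, 0, 0], "roll": 0}, {"delta_pos": [0, 0, 0], "roll": 0}, {"delta_pos": [0, 0, 0], "roll": 0}, {"delta_pos": [0, 0, 0], "roll": 0}, {"delta_pos": [0, 0, 0], "roll": 0}, {"delta_pos": [0, 0, 0], "roll": 0}], "grip": 0, "newtons": 20}}

```text
clock: 46.88
tcp_pos: [445.8, -303.8, 30.9]
eef_rot: [[0.002, -0.72, 0.694], [-0.001, 0.694, 0.72], [-1.0, -0.002, 0.0]]
force: [-0.9, 1.7, 8.6]
finger_gap: 10.4
```

Request:
{"fn": "drive_tool", "kwargs": {"targets": [{"delta_pos": [0, 0, 1], "roll": 0}, {"delta_pos": [0, 0, 3], "roll": 0}, {"delta_pos": [0, 0, 6], "roll": 0}, {"delta_pos": [0, 0, 9.5], "roll": 0}, {"delta_pos": [0, 0, 13], "roll": 0}, {"delta_pos": [0, 0, 16.5], "roll": 0}, {"delta_pos": [0, 1, 19], "roll": 0}, {"delta_pos": [0, 3, 20], "roll": 0}]}}

```text
clock: 47.55
tcp_pos: [446.6, -275.3, 234.5]
eef_rot: [[0.006, -0.719, 0.695], [-0.005, 0.695, 0.719], [-1.0, -0.008, 0.001]]
force: [0.8, 0.5, -1.7]
finger_gap: 10.3
```

Request:
{"fn": "drive_tool", "kwargs": {"targets": [{"delta_pos": [0.5, 3.8, 0], "roll": 0.05}, {"delta_pos": [1, 7.6, 0], "roll": 0.1}, {"delta_pos": [1.5, 11.4, 0], "roll": 0.15}, {"delta_pos": [2, 15.2, 0], "roll": 0.2}, {"delta_pos": [2.5, 19, 0], "roll": 0.25}, {"delta_pos": [3, 22.8, 0], "roll": 0.3}, {"delta_pos": [3.5, 26.6, 0], "roll": 0.35}, {"delta_pos": [4, 30, 0], "roll": 0.4}]}}

```text
clock: 48.22
tcp_pos: [484.4, 28.9, 230.3]
eef_rot: [[0.0, -0.934, 0.356], [0.0, 0.356, 0.934], [-1.0, -0.0, 0.0]]
force: [0.5, -0.1, -1.7]
finger_gap: 9.9
```

Request:
{"fn": "drive_tool", "kwargs": {"targets": [{"delta_pos": [0.4, 3.5, 0], "roll": 0.05}, {"delta_pos": [0.8, 7, 0], "roll": 0.1}, {"delta_pos": [1.2, 10.5, 0], "roll": 0.14}, {"delta_pos": [1.6, 14, 0], "roll": 0.17}, {"delta_pos": [2, 17.5, 0], "roll": 0.17}, {"delta_pos": [2.2, 20, 0], "roll": 0.17}, {"delta_pos": [2.2, 20, 0], "roll": 0.17}, {"delta_pos": [2.2, 20, 0], "roll": 0.17}]}}

```text
clock: 48.88
tcp_pos: [506.5, 227.6, 229.8]
eef_rot: [[-0.0, -0.981, 0.193], [-0.0, 0.193, 0.981], [-1.0, 0.0, -0.0]]
force: [0.2, -0.9, -2.1]
finger_gap: 9.6
```

```bash
python3 - <<'E'
from h import *
cl,im,d,st=look(); np.savez('t5.npz',im=im,d=d,C=cl[2])
E
```

```text
tcp [506.5 227.6 229.8] zang 78.8 clk 48.8833 gap 9.6
px [276. 113.] grip [440.8 265.5] bar [ 9.6 33.7] yaw 78.9 | lid [441.5 264.8] [74.2 33.6] 78.8 off [-0.6 -1.6]
px [275. 144.] grip [481.1 257.8] bar [10.3 36.1] yaw 78.9 | lid [481.6 257.4] [73.9 33.1] 79.6 off [-1.6 -1.2]
px [ 56. 166.] grip [463.2 -54.6] bar [30.8 48.1] yaw 61.7 | lid [440.7 -44.9] [41.3 38.6] 74.8 off [-24.   13.9]
px [ 65. 201.] grip [500.4 -53.8] bar [10.2 22.5] yaw 74.0 | lid [497.7 -55.9] [30.3 11.5] 51.3 off [-0.7  1.4]
```

Request:
{"fn": "drive_tool", "kwargs": {"targets": [{"delta_pos": [0.6, 3.5, 0], "roll": 0.014}, {"delta_pos": [1.2, 7, 0], "roll": 0.014}, {"delta_pos": [2, 10, -1], "roll": 0.014}, {"delta_pos": [2, 11.36, -3.5], "roll": 0.014}, {"delta_pos": [2, 11.36, -6.5], "roll": 0.014}, {"delta_pos": [2, 11.36, -9.5], "roll": 0.014}, {"delta_pos": [2, 11.36, -12.5], "roll": 0.014}, {"delta_pos": [2, 11.36, -14], "roll": 0.014}]}}

```text
clock: 49.6
tcp_pos: [525.3, 337.5, 86.2]
eef_rot: [[-0.004, -0.983, 0.184], [-0.003, 0.184, 0.983], [-1.0, 0.004, -0.004]]
force: [-0.6, -0.2, -2.4]
finger_gap: 10.0
```

Request:
{"fn": "drive_tool", "kwargs": {"targets": [{"delta_pos": [0, 0, 0], "roll": 0}, {"delta_pos": [0, 0, 0], "roll": 0}, {"delta_pos": [0, 0, 0], "roll": 0}, {"delta_pos": [0, 0, 0], "roll": 0}, {"delta_pos": [0, 0, 0], "roll": 0}, {"delta_pos": [0, 0, 0], "roll": 0}, {"delta_pos": [0, 0, 0], "roll": 0}, {"delta_pos": [0, 0, 0], "roll": 0}]}}

```text
clock: 50.27
tcp_pos: [527.2, 340.5, 90.1]
eef_rot: [[0.001, -0.983, 0.182], [0.0, 0.182, 0.983], [-1.0, -0.001, 0.0]]
force: [0.7, 0.8, -1.9]
finger_gap: 9.6
```

Request:
{"fn": "drive_tool", "kwargs": {"targets": [{"delta_pos": [-0.07, 0.07, -1], "roll": 0}, {"delta_pos": [-0.07, 0.07, -2], "roll": 0}, {"delta_pos": [-0.07, 0.07, -3], "roll": 0}, {"delta_pos": [-0.07, 0.07, -4], "roll": 0}, {"delta_pos": [-0.07, 0.07, -4.8], "roll": 0}, {"delta_pos": [-0.07, 0.07, -5.3], "roll": 0}, {"delta_pos": [-0.07, 0.07, -5.5], "roll": 0}, {"delta_pos": [-0.07, 0.07, -5.5], "roll": 0}]}}

```text
clock: 50.93
tcp_pos: [525.9, 340.7, 34.4]
eef_rot: [[-0.001, -0.983, 0.182], [-0.001, 0.182, 0.983], [-1.0, 0.001, -0.001]]
force: [-2.7, -2.2, 3.5]
finger_gap: 9.6
```

Request:
{"fn": "drive_tool", "kwargs": {"targets": [{"delta_pos": [0, 0, 0], "roll": 0}, {"delta_pos": [0, 0, 0], "roll": 0}, {"delta_pos": [0, 0, 0], "roll": 0}, {"delta_pos": [0, 0, 1], "roll": 0}, {"delta_pos": [0, 0, 3], "roll": 0}, {"delta_pos": [0, 0, 7], "roll": 0}, {"delta_pos": [-1, -1, 11], "roll": 0}, {"delta_pos": [-4, -3, 15], "roll": 0}], "grip": 25}}

```text
clock: 51.6
tcp_pos: [496.1, 317.2, 178.5]
eef_rot: [[0.005, -0.983, 0.182], [0.003, 0.182, 0.983], [-1.0, -0.004, 0.004]]
force: [0.2, 1.4, 1.0]
finger_gap: 22.0
```

Request:
{"fn": "drive_tool", "kwargs": {"targets": [{"delta_pos": [-2, -1, 2], "roll": 0}, {"delta_pos": [-4, -2, 4], "roll": 0}, {"delta_pos": [-5, -3, 5], "roll": 0}, {"delta_pos": [-5, -3, 5], "roll": 0}, {"delta_pos": [-5, -3, 5], "roll": 0}, {"delta_pos": [-5, -3, 5], "roll": 0}, {"delta_pos": [-5, -3, 5], "roll": 0}, {"delta_pos": [-5, -3, 5], "roll": 0}], "grip": 40}}

```text
clock: 52.27
tcp_pos: [443.7, 286.0, 223.9]
eef_rot: [[-0.001, -0.983, 0.182], [-0.001, 0.182, 0.983], [-1.0, 0.001, -0.001]]
force: [0.3, 1.1, -0.1]
finger_gap: 35.1
```

```bash
python3 - <<'E'
from h import *
cl,im,d,st=look(); np.savez('t6.npz',im=im,d=d,C=cl[2]); c,a=tray(cl,im,d); intray(dishes(cl,im,d),np.array([489.3,298.7]),-10.4)
E
```

```text
tcp [443.7 286.  223.9] zang 79.5 clk 52.2667 gap 35.1
px [242. 168.] grip [440.4 264.9] bar [10.6 35.1] yaw 79.5 | lid [440.4 263.9] [72.6 32.6] 79.6 off [-1.7 -0.2]
px [243. 197.] grip [481.  257.3] bar [11.4 35. ] yaw 79.5 | lid [481.1 256.4] [73.5 32.8] 79.6 off [-2.2  0.6]
px [314. 209.] grip [523.4 340.4] bar [ 9.5 38.7] yaw 172.4 | lid [519.5 353.7] [33.  72.3] 80.2 off [-9.3 17.2]
px [248. 223.] grip [521.6 250.5] bar [12.2 33.4] yaw 79.5 | lid [521.7 249.3] [73.8 32.3] 79.3 off [-3.1 10.8]
tray rect [488.9 298.7] [178.3 139.3] yaw -10.6 1227 floor z 0.11103282256672742
x+ 60 mid 67.7 slope -0.91deg [64.6 69.6]
x- 434 mid -67.3 slope -0.11deg [-69.5 -65.2]
y+ 294 mid 86.1 slope -0.08deg [83.3 88.9]
y- 254 mid -86.4 slope -0.36deg [-88.9 -83.7]
tray-frame bar [-42. -42.] lid [-41.8 -43. ] yaw 89.9 lyaw 90.0
tray-frame bar [ -0.7 -42.2] lid [ -0.5 -43.1] yaw 89.9 lyaw 90.0
tray-frame bar [26.  47.1] lid [19.8 59.5] yaw 182.8 lyaw 90.6
tray-frame bar [ 40.5 -41.5] lid [ 40.8 -42.8] yaw 89.9 lyaw 89.7
```

Request:
{"fn": "drive_tool", "kwargs": {"targets": [{"delta_pos": [0.6, -3.6, 0], "roll": -0.1}, {"delta_pos": [1.2, -7.2, 0], "roll": -0.2}, {"delta_pos": [1.8, -10.8, 0], "roll": -0.3}, {"delta_pos": [2.4, -14.4, 0], "roll": -0.4}, {"delta_pos": [3, -18, 0], "roll": -0.5}, {"delta_pos": [3.6, -21.6, 0], "roll": -0.6}, {"delta_pos": [4.2, -25.2, 0], "roll": -0.7}, {"delta_pos": [5, -28.8, 0], "roll": -0.8}]}}

```text
clock: 52.98
tcp_pos: [493.3, -3.9, 224.4]
eef_rot: [[-0.001, -0.55, 0.835], [0.0, 0.835, 0.55], [-1.0, 0.001, -0.001]]
force: [0.8, 0.1, -0.6]
finger_gap: 35.0
```

Request:
{"fn": "drive_tool", "kwargs": {"targets": [{"delta_pos": [0.6, -3.6, 0], "roll": -0.08}, {"delta_pos": [1.4, -7.2, 0], "roll": -0.16}, {"delta_pos": [2.1, -10.8, 0], "roll": -0.24}, {"delta_pos": [2.8, -14.4, 0], "roll": -0.32}, {"delta_pos": [3.5, -18, 0], "roll": -0.4}, {"delta_pos": [4.2, -21.6, 0], "roll": -0.48}, {"delta_pos": [5, -25.2, -1], "roll": -0.518}, {"delta_pos": [5.6, -28.8, -2], "roll": -0.518}]}}

```text
clock: 53.65
tcp_pos: [550.2, -292.4, 204.4]
eef_rot: [[0.001, -0.067, 0.998], [-0.0, 0.998, 0.067], [-1.0, -0.0, 0.001]]
force: [0.0, 0.4, -0.0]
finger_gap: 34.7
```

```bash
python3 -c "
from h import *
cl,im,d,st=look(); cv2.imwrite('pics/lb.png',np.clip(im*1.5,0,255).astype(np.uint8)[:,:,::-1])"
```

```text
tcp [ 550.2 -292.4  204.4] zang 3.9 clk 53.65 gap 34.7
px [243. 178.] grip [ 543.7 -296.7] bar [ 9.9 35.5] yaw 93.8 | lid [ 531.  -306.5] [34.2 71.6] 7.0 off [-14.8  -9.4]
```

View pics/lb.png

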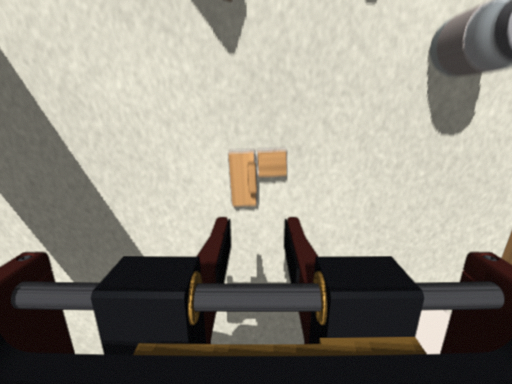

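The knocked L dish is at (543.7,-296.7), long arm along y on the left, missing corner at lower right (px (272,195)), so its yaw is about -86°. Pick it.

Request:
{"fn": "drive_tool", "kwargs": {"targets": [{"delta_pos": [-0.6, -0.4, -3], "roll": 0.01}, {"delta_pos": [-0.6, -0.4, -6], "roll": 0.01}, {"delta_pos": [-0.6, -0.4, -9], "roll": 0.01}, {"delta_pos": [-0.6, -0.4, -12], "roll": 0.01}, {"delta_pos": [-0.6, -0.4, -15], "roll": 0.01}, {"delta_pos": [-0.6, -0.4, -17], "roll": 0.01}, {"delta_pos": [-0.6, -0.4, -17.7], "roll": 0.01}, {"delta_pos": [-0.6, -0.4, -17.7], "roll": 0.01}]}}

```text
clock: 54.37
tcp_pos: [542.1, -293.2, 25.4]
eef_rot: [[-0.004, -0.08, 0.997], [0.002, 0.997, 0.08], [-1.0, 0.003, -0.004]]
force: [0.6, -0.7, -0.4]
finger_gap: 35.3
```

Request:
{"fn": "drive_tool", "kwargs": {"targets": [{"delta_pos": [0, 0, 0], "roll": 0}, {"delta_pos": [0, 0, 0], "roll": 0}, {"delta_pos": [0, 0, 0], "roll": 0}, {"delta_pos": [0, 0, 0], "roll": 0}, {"delta_pos": [0, 0, 0], "roll": 0}, {"delta_pos": [0, 0, 0], "roll": 0}, {"delta_pos": [0, 0, 0], "roll": 0}, {"delta_pos": [0, 0, 0], "roll": 0}], "grip": 0, "newtons": 20}}

```text
clock: 55.03
tcp_pos: [544.1, -294.6, 29.4]
eef_rot: [[0.002, -0.08, 0.997], [-0.001, 0.997, 0.08], [-1.0, -0.001, 0.002]]
force: [-1.8, -0.1, 6.2]
finger_gap: 10.0
```

Request:
{"fn": "drive_tool", "kwargs": {"targets": [{"delta_pos": [0, 0, 1], "roll": 0}, {"delta_pos": [0, 0, 3], "roll": 0}, {"delta_pos": [0, 0, 6], "roll": 0}, {"delta_pos": [0, 0, 9.5], "roll": 0}, {"delta_pos": [0, 0, 13], "roll": 0}, {"delta_pos": [0, 0, 16.5], "roll": 0}, {"delta_pos": [0, 1, 19], "roll": 0}, {"delta_pos": [0, 3, 20], "roll": 0}]}}

```text
clock: 55.7
tcp_pos: [545.2, -266.2, 233.3]
eef_rot: [[0.007, -0.078, 0.997], [-0.004, 0.997, 0.078], [-1.0, -0.004, 0.006]]
force: [0.5, -0.4, -2.3]
finger_gap: 10.5
```

Request:
{"fn": "drive_tool", "kwargs": {"targets": [{"delta_pos": [-0.8, 3.5, 0], "roll": 0.1}, {"delta_pos": [-1.6, 7, 0], "roll": 0.2}, {"delta_pos": [-2.4, 10.5, 0], "roll": 0.3}, {"delta_pos": [-3.2, 14, 0], "roll": 0.4}, {"delta_pos": [-4, 17.5, 0], "roll": 0.5}, {"delta_pos": [-4.8, 21, 0], "roll": 0.6}, {"delta_pos": [-5.6, 24.5, 0], "roll": 0.7}, {"delta_pos": [-6.4, 28, 0], "roll": 0.8}]}}

```text
clock: 56.37
tcp_pos: [478.4, 17.4, 228.6]
eef_rot: [[0.001, -0.773, 0.634], [0.0, 0.634, 0.773], [-1.0, -0.0, 0.0]]
force: [0.7, 0.3, -1.9]
finger_gap: 9.8
```

Request:
{"fn": "drive_tool", "kwargs": {"targets": [{"delta_pos": [-0.4, 3.5, 0], "roll": 0.08}, {"delta_pos": [-0.8, 7, 0], "roll": 0.16}, {"delta_pos": [-1.2, 10.5, 0], "roll": 0.24}, {"delta_pos": [-1.6, 14, 0], "roll": 0.32}, {"delta_pos": [-2, 17.5, 0], "roll": 0.4}, {"delta_pos": [-2.4, 21, 0], "roll": 0.48}, {"delta_pos": [-2.4, 23, 0], "roll": 0.51}, {"delta_pos": [-2.4, 23, 0], "roll": 0.51}]}}

```text
clock: 57.03
tcp_pos: [455.1, 249.3, 228.6]
eef_rot: [[0.001, -0.985, 0.175], [0.002, 0.175, 0.985], [-1.0, -0.001, 0.002]]
force: [-0.6, 0.1, -1.1]
finger_gap: 10.1
```

```bash
python3 - <<'E'
from h import *
cl,im,d,st=look(); np.savez('t7.npz',im=im,d=d,C=cl[2]); tray(cl,im,d)
E
```

```text
tcp [455.1 249.3 228.6] zang 79.9 clk 57.0333 gap 10.1
px [266. 154.] grip [441.3 266.2] bar [10.5 34.9] yaw 79.9 | lid [440.2 264.3] [73.6 32. ] 79.8 off [-2.4 -2.1]
px [337. 197.] grip [523.6 339.3] bar [11.5 38.1] yaw 169.6 | lid [519.5 352.8] [35.3 72.8] 79.4 off [-9.  17.3]
px [ 55. 194.] grip [454.4 -53.1] bar [15.2 21.6] yaw 123.9 | lid [436.7 -43.5] [40.3 29.5] 73.4 off [-16.   11.9]
tray rect [488.6 298.7] [178.6 139.5] yaw -10.8 1141 floor z -0.009134204140082147
x+ 74 mid 69.3 slope -2.27deg [64.5 69.7]
x- 422 mid -67.1 slope 0.04deg [-69.5 -64.6]
y+ 319 mid 86.1 slope -0.06deg [83.1 89.1]
y- 129 mid -86.1 slope 0.73deg [-88.5 -84. ]
```

Request:
{"fn": "drive_tool", "kwargs": {"targets": [{"delta_pos": [0.3, 3, 0], "roll": -0.005}, {"delta_pos": [0.6, 6, 0], "roll": -0.005}, {"delta_pos": [1, 8.72, -1], "roll": -0.005}, {"delta_pos": [1, 8.72, -3.5], "roll": -0.005}, {"delta_pos": [1, 8.72, -6.5], "roll": -0.005}, {"delta_pos": [1, 8.72, -9.5], "roll": -0.005}, {"delta_pos": [1, 8.72, -12.5], "roll": -0.005}, {"delta_pos": [1, 8.72, -14], "roll": -0.005}]}}

```text
clock: 57.75
tcp_pos: [463.9, 330.5, 85.0]
eef_rot: [[-0.004, -0.982, 0.187], [-0.003, 0.187, 0.982], [-1.0, 0.003, -0.004]]
force: [-0.7, -0.1, -1.1]
finger_gap: 10.0
```

Request:
{"fn": "drive_tool", "kwargs": {"targets": [{"delta_pos": [0, 0, 0], "roll": 0}, {"delta_pos": [0, 0, 0], "roll": 0}, {"delta_pos": [0, 0, 0], "roll": 0}, {"delta_pos": [0, 0, 0], "roll": 0}, {"delta_pos": [0, 0, 0], "roll": 0}, {"delta_pos": [0, 0, 0], "roll": 0}, {"delta_pos": [0, 0, 0], "roll": 0}, {"delta_pos": [0, 0, 0], "roll": 0}]}}

```text
clock: 58.42
tcp_pos: [465.6, 333.2, 88.4]
eef_rot: [[0.001, -0.983, 0.185], [0.0, 0.185, 0.983], [-1.0, -0.001, 0.0]]
force: [-0.5, -0.4, -1.6]
finger_gap: 9.5
```

Request:
{"fn": "drive_tool", "kwargs": {"targets": [{"delta_pos": [-0.05, 0.33, 0], "roll": 0.005}, {"delta_pos": [-0.05, 0.33, -1], "roll": 0.005}, {"delta_pos": [-0.05, 0.33, -2.2], "roll": 0.005}, {"delta_pos": [-0.05, 0.33, -3.4], "roll": 0.005}, {"delta_pos": [-0.05, 0.33, -4.4], "roll": 0.005}, {"delta_pos": [-0.05, 0.33, -5.1], "roll": 0.005}, {"delta_pos": [-0.05, 0.33, -5.4], "roll": 0.005}, {"delta_pos": [-0.05, 0.33, -5.4], "roll": 0.005}]}}

```text
clock: 59.08
tcp_pos: [464.5, 336.0, 33.2]
eef_rot: [[-0.001, -0.984, 0.18], [-0.001, 0.18, 0.984], [-1.0, 0.001, -0.001]]
force: [-1.0, -1.4, -1.4]
finger_gap: 9.7
```

Request:
{"fn": "drive_tool", "kwargs": {"targets": [{"delta_pos": [0, 0, 0], "roll": 0}, {"delta_pos": [0, 0, 0], "roll": 0}, {"delta_pos": [0, 0, 0], "roll": 0}, {"delta_pos": [0, 0, 1], "roll": 0}, {"delta_pos": [0, 0, 3], "roll": 0}, {"delta_pos": [0, 0, 7], "roll": 0}, {"delta_pos": [0, 0, 11], "roll": 0}, {"delta_pos": [-2, -3, 15], "roll": 0}], "grip": 25}}

```text
clock: 59.75
tcp_pos: [452.8, 316.4, 179.0]
eef_rot: [[0.006, -0.984, 0.179], [0.004, 0.179, 0.984], [-1.0, -0.005, 0.005]]
force: [1.3, 0.2, 1.5]
finger_gap: 22.3
```

Request:
{"fn": "drive_tool", "kwargs": {"targets": [{"delta_pos": [-3, -3, 3], "roll": 0}, {"delta_pos": [-5, -6, 6], "roll": 0}, {"delta_pos": [-7, -8, 9], "roll": 0}, {"delta_pos": [-7, -8, 10], "roll": 0}, {"delta_pos": [-7, -8, 10], "roll": 0}, {"delta_pos": [-7, -8, 10], "roll": 0}, {"delta_pos": [-7, -8, 10], "roll": 0}, {"delta_pos": [-7, -8, 10], "roll": 0}]}}

```text
clock: 60.42
tcp_pos: [379.4, 233.3, 273.9]
eef_rot: [[-0.001, -0.984, 0.18], [-0.001, 0.18, 0.984], [-1.0, 0.001, -0.001]]
force: [0.3, -0.4, 0.0]
finger_gap: 22.2
```

```bash
python3 - <<'E'
from h import *
cl,im,d,st=look(); L=dishes(cl,im,d); intray(L,np.array([489.3,298.7]),-10.4)
P=cloud(cl,d); c=np.array([489.3,298.7]); r=np.radians(-10.4); R=np.array([[np.cos(r),-np.sin(r)],[np.sin(r),np.cos(r)]])
q=(P[:,:,:2]-c)@R
for nm,(x,y) in dict(bl=(-41,-70),bl2=(-41,-14),bm=(0,-70),bm2=(0,-14),br=(41,-70),br2=(41,-14),Lb1=(-46,5),Lb2=(-46,70),Lb3=(0,15),La1=(44,70),La2=(44,20),La3=(-5,65)).items():
    m=(np.hypot(q[:,:,0]-x,q[:,:,1]-y)<7)&(d>0); print(nm,m.sum(),np.round(np.median(P[m][:,2]),1) if m.any() else '',end='; ')
top=robot.grab_frame('top')[0]; a=np.clip(top[130:280,100:300]*1.6,0,255).astype(np.uint8)
b=np.clip(im*1.3,0,255).astype(np.uint8)
o=np.hstack([cv2.resize(a,(400,300),interpolation=cv2.INTER_CUBIC),cv2.resize(b,(400,300))]); cv2.imwrite('pics/fin.png',o[:,:,::-1])
E
```

```text
tcp [379.4 233.3 273.9] zang 79.6 clk 60.4167 gap 22.2
px [284. 194.] grip [440.2 265.3] bar [11.3 35.6] yaw 79.6 | lid [440.7 265.6] [75.4 33. ] 79.8 off [-1.8 -1.2]
px [334. 210.] grip [494.8 336.3] bar [19.3 96.1] yaw 5.7 | lid [494.3 337. ] [ 76.3 114.7] 79.0 off [-15.1   5.8]
px [283. 217.] grip [481.3 258.3] bar [12.  34.8] yaw 79.6 | lid [481.  257.9] [74.6 32.6] 79.7 off [-4.1 -1.9]
tray-frame bar [-42.3 -41.7] lid [-41.8 -41.3] yaw 90.0 lyaw 90.2
tray-frame bar [-1.4 38. ] lid [-2.  38.6] yaw 16.1 lyaw 89.4
tray-frame bar [ -0.6 -41.2] lid [ -0.8 -41.6] yaw 90.0 lyaw 90.1
bl 56 25.7; bl2 54 25.7; bm 52 26.0; bm2 54 25.9; br 49 25.9; br2 46 26.1; Lb1 73 25.1; Lb2 55 25.8; Lb3 53 25.7; La1 43 25.5; La2 47 25.2; La3 51 26.0;
```

View pics/fin.png

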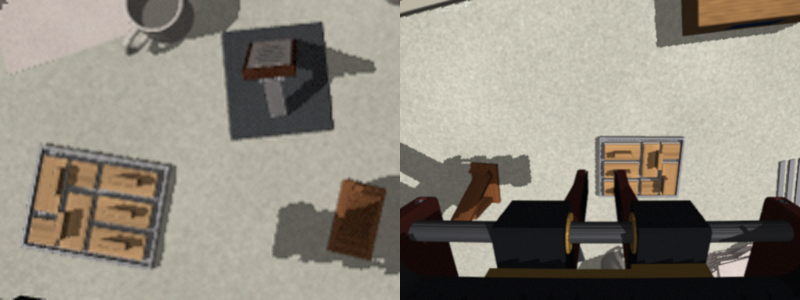

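Tray: all five lids read 25–26 mm above the table, flat, with no overlap. A numeric check of the sign on the mat, then hand in.

```bash
python3 - <<'E'
from h import *
cl=cal('top'); f=lambda L: np.array(L)/2+[100,130]
m=onz(cl,f([(223,33),(322,24),(333,129),(231,139)]),4)[:,:2]; c=m.mean(0); a=np.radians(4.0); R=np.array([[np.cos(a),-np.sin(a)],[np.sin(a),np.cos(a)]])
print('mat',c.round(1)); 
for n,p,z in [('foot',(278,113),9),('face lower edge',(271,40),8)]: print(n,((onz(cl,f([p]),z)[0,:2]-c)@R).round(1))
robot.finish_job()
E
```

```text
mat [654.4  53.3]
foot [-44.3   2.4]
face lower edge [56.2  3.3]
the job is handed in; nothing more can be done
```

The buffet table is set and the job is handed in, at about 60 s of the 210 s allowed. Finishing gave no verdict, so what follows rests on my own checks.

**Sign:** I folded the leg out to its stop while the sign was still on its rest. I then carried the sign to the mat, tilted it back over its lower edge onto the foot and let go. By the last top view the foot is at mat x -44 mm and y +2 mm. The face's lower edge is at x +56 mm and y +3 mm, which puts the back edge at about +42 mm. The sign's yaw is within about 1° of the mat's, and the face is to the guests.

**Dishes:** All five were present and are in the tray: the three oblong ones side by side and the two L dishes interlocked. In the last wrist view every lid read 25.1–26.1 mm above the table, against 26 mm expected. All lie flat, with gaps between them and none on the rim. One L dish was knocked about 45 mm aside during the run, so I measured it again before picking it up.

**Checks that disagreed or were skipped:**
- The wrist camera's reading of the tray floor drifted from 2.3 mm to about 0 mm as the tray filled, against 4 mm true.
- My lift-bar detector merged the two L dishes in the last view, so I judged those two by lid height and the picture.
- I did not measure the mug and the jar at the end. No arm path came near them, and the mug shows no visible move in the last top view.

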